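# Clear the lids and move the blanching pans up one ring

## Task

Move the blanching line on: stand every lid that is lying about on edge in the wire lid rack, one to a slot, fully down, with its handle towards you, and slide the two full pans one ring to the left without lifting or tipping them, the left-hand pan first, so that each stands centred in its ring with its handle still to the front. Switch off the right ring, which is then empty, by turning its knob back to the stop; leave the other two knobs and everything else alone.

Things in the scene. Friction and masses are not known exactly. Their poses are not given: they have to be found in the camera images.
- hob: fixed table-top hob, black face 210 x 470 mm, face 30 mm above the origin and the table (z = 0.030 when level); origin on the table under the middle ring, +x away from the robot, +y to the left. The face spans x = -125..+85 mm, y = -235..+235 mm. Three printed rings of 150 mm diameter stand in a row along y, 155 mm apart; a knob stands on the front strip before each ring
- ring_left (a point): centre of the left ring (hob y = +155 mm), on the hob face; empty of pans at the start
- ring_middle (a point): centre of the middle ring (hob y = 0), on the hob face
- ring_right (a point): centre of the right ring (hob y = -155 mm), on the hob face
- low_pan: low steel saucepan full of mushroom slices, 130 mm outside diameter, 74 mm high, about 0.65 kg; origin at the centre of its underside, +x away from its handle. The black stub handle points to -x: a level bar 18 mm wide (y) and 14 mm high, from x = -70 to -140 mm, its centre line 60 mm above the origin. Stands on the middle or the right ring at the start; grip the handle from above and slide it
- tall_pan: tall steel saucepan full of mushroom slices, 130 mm outside diameter, 94 mm high, about 0.65 kg; origin and handle as on the low pan, but the handle's centre line is 66 mm above the origin
- knob_right (a joint): angle of the right ring's knob in rad: 0 = off (a firm stop, the grip bar in line with hob x, its white mark away from the robot), grows clockwise seen from above, up to 2.4; stays where it is left. Turn it anticlockwise to switch off
- grip_right (a point): on the right knob's axis (hob x = -101 mm, y = -155 mm), 19 mm above the hob face. The grip is a bar 11 mm thick and 36 mm long, from 5 to 29 mm above the face, on a collar of 40 mm diameter and 6 mm height; its x axis runs along the bar to the white mark
- pointer_left (a point): white mark of the left ring's knob; that knob stays as it is
- pointer_middle (a point): white mark of the middle ring's knob; that knob stays as it is
- rack: fixed steel wire lid rack on the table, left of the hob; origin on the table under its middle, +x away from the robot. Two rails along x (8 mm thick, at y = -45 and +45 mm, tops at z = 34 mm) carry four slots in a row along x, 54 mm apart, one lid each. Slots lean 25 degrees: their tops are away from the robot. Nothing spans the slots between the two sides
- slot_1 (a point): bottom of the slot nearest the robot: middle of its gap, on the rack's centre line, z = 34 mm. Each slot has, at y = -45 and +45 mm, a back wire 60 mm and a front wire 30 mm long, measured up the slot from the rail's centre; wires are 6 mm thick, the gap between them is 12 mm, and above 14 mm the front wire flares forward to a mouth of about 24 mm
- slot_2 (a point): the same for the second slot. A lid in a slot rests with its rim on both rails and leans on the back wires, its top away from the robot and its handle facing the robot and about 25 degrees up; its origin (underside centre) is then about 76 mm above the table and 26 mm behind (+x of) the slot's point
- slot_3 (a point): the same for the third slot. Slots farther from the robot are best filled first: a gripper holding a lid by its handle stands over the nearer slots
- slot_4 (a point): the same for the slot farthest from the robot. When letting go, pads opened more than about 50 mm apart put the fingers' backs against the wires
- lid_a: round flat steel lid, 130 mm diameter, 5 mm thick, 0.12 kg; origin at the centre of its underside, z up through the handle, a straight bar along the lid's x: 60 mm long, 12 mm thick (y), 10 mm high, centre line 37 mm above the origin, on two posts at x = -24 and +24 mm. Lies on the hob over the left ring, if present
- lid_b: round flat steel lid, 130 mm diameter, 5 mm thick, 0.12 kg; origin at the centre of its underside, z up through the handle, a straight bar along the lid's x: 60 mm long, 12 mm thick (y), 10 mm high, centre line 37 mm above the origin, on two posts at x = -24 and +24 mm. Lies on the table before the left ring, if present
- lid_c: round flat steel lid, 130 mm diameter, 5 mm thick, 0.12 kg; origin at the centre of its underside, z up through the handle, a straight bar along the lid's x: 60 mm long, 12 mm thick (y), 10 mm high, centre line 37 mm above the origin, on two posts at x = -24 and +24 mm. Lies on the table to the right of the hob, if present
- lid_d: round flat steel lid, 130 mm diameter, 5 mm thick, 0.12 kg; origin at the centre of its underside, z up through the handle, a straight bar along the lid's x: 60 mm long, 12 mm thick (y), 10 mm high, centre line 37 mm above the origin, on two posts at x = -24 and +24 mm. Lies on the table before the hob's right half, if present
- trim_tub: white round trimmings tub, 115 mm across, 70 mm high; bystander, origin at the centre of its underside
- timer: round kitchen timer, 68 mm across, 40 mm high; bystander, origin at the centre of its underside
- thermometer: probe thermometer lying on the table, 161 mm long; bystander, origin at the middle of its underside
Mind the look-alikes: they are no part of the job. Leave any green or turquoise look-alike of the lid_d alone.

How it is judged (in metres and radians):
On the way:
1. the left-hand pan is on the left ring while the other still waits at the right ring (((horizontal distance between low_pan and ring_left below 0.012 m and horizontal distance between tall_pan and ring_right below 0.075 m) or (horizontal distance between tall_pan and ring_left below 0.012 m and horizontal distance between low_pan and ring_right below 0.075 m))), for 0.2 s.
At the end, for the whole second after the job is handed in: The pans stand on the left and middle rings within 12 mm of centre, flat, at rest, handles within 0.25 rad of straight to the front; every lid present is seated on the rack's rails (height within 8 mm, within 12 mm of mid-rack), leaning back, handle to the front; right knob within 0.1 rad of off (((horizontal distance between low_pan and ring_left below 0.012 m and horizontal distance between tall_pan and ring_middle below 0.012 m) or (horizontal distance between tall_pan and ring_left below 0.012 m and horizontal distance between low_pan and ring_middle below 0.012 m)) and angle between the x axis of each of low_pan, tall_pan and the x axis of hob, either way round below 0.25 rad and angle between each of low_pan, tall_pan's own z axis and vertical below 0.04 rad and z of low_pan in the frame of hob between 0.026 and 0.033 m and linear speed of each of low_pan, tall_pan, lid_a, lid_b, lid_c, lid_d below 0.02 m/s and z of tall_pan in the frame of hob between 0.026 and 0.033 m and z of lid_a in the frame of rack between 0.068 and 0.084 m and y of lid_a in the frame of rack between -0.012 and 0.012 m and x of lid_a in the frame of rack between -0.08 and 0.12 m and angle between lid_a's own z axis and vertical between 0.9 and 1.3 rad and angle between the z axis of each of lid_a, lid_b, lid_c, lid_d and the x axis of rack, either way round below 0.65 rad and z of lid_b in the frame of rack between 0.068 and 0.084 m and y of lid_b in the frame of rack between -0.012 and 0.012 m and x of lid_b in the frame of rack between -0.08 and 0.12 m and angle between lid_b's own z axis and vertical between 0.9 and 1.3 rad and z of lid_c in the frame of rack between 0.068 and 0.084 m and y of lid_c in the frame of rack between -0.012 and 0.012 m and x of lid_c in the frame of rack between -0.08 and 0.12 m and angle between lid_c's own z axis and vertical between 0.9 and 1.3 rad and z of lid_d in the frame of rack between 0.068 and 0.084 m and y of lid_d in the frame of rack between -0.012 and 0.012 m and x of lid_d in the frame of rack between -0.08 and 0.12 m and angle between lid_d's own z axis and vertical between 0.9 and 1.3 rad and value of joint knob_right below 0.1 rad); the robot touches nothing.
It fails at once if the low pan is lifted off the hob face (more than 8 mm) or tipped (z of low_pan in the frame of hob above 0.038 m or angle between low_pan's own z axis and vertical above 0.15 rad).
It fails at once if the tall pan is lifted off the hob face (more than 8 mm) or tipped (z of tall_pan in the frame of hob above 0.038 m or angle between tall_pan's own z axis and vertical above 0.15 rad).
It fails at once if the knob of the left or middle ring is turned (distance of any of pointer_left, pointer_middle from where it was at the start of the episode above 0.004 m).
It fails at once if a bystander (tub, timer or thermometer) is shoved more than 30 mm (distance of any of trim_tub, timer, thermometer from where it was at the start of the episode above 0.03 m).
Of lid_a, lid_b, lid_c, lid_d only 3 to 4 are there at a start; the rules pass over those that are not, and their reading is None.
At some moment in a run one of low_pan, tall_pan, lid_b, lid_c, lid_d may be knocked a few centimetres aside while the robot is not near it.
It also fails if it takes over 210 s, if anything falls off the work surface, if the arm or the gripper's body presses on something with over 40 N, if the wrist force passes 120 N, or if a joint passes its speed limit or range.

## Robot

A 6-joint arm with a two-finger parallel gripper is mounted at the origin on the work surface; the furniture and walls round the work are solid. World frame = base frame: x ahead of the robot, y to its left, z up, the work surface at z = 0. Lengths are in mm, angles in rad, forces in N, time in s.
With the tool pointing down it reaches from about 400 to 925 mm from the base axis. Payload 12.5 kg.
Tool frame: the origin (TCP) lies midway between the tips of the shut fingers; the grasp point (between the pads) lies 19 mm behind it; z points along the fingers, y is the line along which they close (so a half turn about z gives the same grasp; the last joint's range is limited). The gripper opens to 95 mm and grips with 3 to 60 N. Pads are 20 mm wide; open, the fingers measure 119 mm over their backs; the gripper's body (75 mm by 180 mm) begins 59 mm behind the grasp point.
Start: joints at [-1.292, 0.491, 1.559, -0, 1.092, -0.106], TCP at [234.632, -579.305, 214.661] pointing down, gripper open.
Joint ranges: [-3.1, 3.1], [-0.84, 2.19], [0.05, 2.79], [-1.13, 4.28], [0.06, 2.93], [-2.69, 2.69]. Speed limits (rad/s): [2.22, 2.22, 2.79, 3.14, 3.14, 3.14].

## Interface

Orientations are given as [roll, pitch, yaw] about the fixed x, y, z axes, in that order (R = Rz(yaw) Ry(pitch) Rx(roll)).
In Python, from cell import * gives the robot as it stands. The module is installed in compiled form; this text tells all that it offers.
- The arm moves only by the tool arm_command, never from a script. Its arguments are lists of equal length, an entry for each row: "delta_pos": the shift along the world's x, y, z in units of 250 mm (1.0 is 250 mm), a list of three; "delta_rot": the turn, a rotation vector about the world's x, y, z in units of 90 degrees (1.0 is 90 degrees), a list of three; "claw": the closure, from 0 (fully open) to 1 (shut). In form: {"delta_pos": [[tx, ty, tz], ...], "delta_rot": [[wx, wy, wz], ...], "claw": [claw, ...]}. A call has exactly 5 rows; each row is the pose to reach, as a shift and turn from the pose commanded when the call began; what a row does not reach only later rows make up. A row lasts 1/12 s, in which the tool goes at most 41.7 mm and 7.16 degrees, less where a joint would pass 70% of its speed; a pose out of reach is approached as far as the arm can. A call with a number of a shift or a turn outside -1 to 1 is refused whole. A call with a gripper value outside its range is refused whole. The fingers move at their own pace and stop on an object; the grip force is fixed at half the most. Time passes only in rows, so rows that repeat a pose let the fingers close, or fill a call up. It gives the time, the measured TCP pose, the force, the opening and the grip force at its end, in the units of the state.
- state(): the state, without advancing time (a new reading comes with each control period).
- read_camera(name): name is "side" or "top"; returns the picture (480x640x3 uint8, red, green, blue); there is no depth.
- calibration(name): a dict with "camera_matrix" (3x3 intrinsics, pixels), "k1" (the pictures are not rectified: a ray, as slopes to the right and down, at radius r is drawn at 1 + k1 r^2 times it, then the intrinsics apply), "T" (4x4, takes a point from camera to world coordinates). Camera axes: x right, y down, z forward; pixel columns grow to the right and rows downward; lengths in mm; the calibration is good to about 2 mm. A picture is of the moment at which its call begins. calibration takes no time and is no camera call.
- job_done(): hands the job in; it is judged then, once.
The state is a dict: "t": time; "joints": joint angles; "qvel": joint speeds; "tau": joint torques, N m; "eef_pos": TCP position; "tcp_rot": TCP orientation; "ft_force": force on the tool from outside, world axes, zero at the start; "moment": the same for the moment, N m; "opening": opening from 0.0 (shut) to 1.0 (fully open); "grip_force": force on a finger pad.
Only numpy, scipy, OpenCV 4.12 (cv2) and the standard library are available. Lean on these libraries where they do the work, as an engineer would, in place of code of your own. Each camera call takes 0.05 s, during which the arm holds its last target. There are 200 camera calls.

## Working session

There is one attempt and no reset: what is moved stays moved. The work goes in short steps, Python scripts to look and compute and a tool call to move; the robot and the scene stay as the last step left them, time stands still between calls to the robot, and variables do not carry over. Pictures are saved under pics/ and viewed, at most 14 in all, crops included, and the job is handed in when it is done.

Besides the shell and the picture viewer there is one more tool, called after "Emit:" by a JSON object that holds its "method" and its "body". arm_command: Moves the arm, as the interface text tells. Shifts and turns lie within -1 to 1; 1 stands for 250 mm of shift or 90 degrees of turn. Its arguments: {"type":"object","properties":{"delta_pos":{"type":"array"},"delta_rot":{"type":"array"},"claw":{"type":"array"}},"required":["delta_pos","delta_rot","claw"]}

```bash
mkdir -p pics
python3 - <<'E'
from cell import *
import cv2,numpy as np
print(state())
for n in("side","top"):
    im=read_camera(n); cv2.imwrite(f"pics/{n}0.png",im[:,:,::-1]); c=calibration(n); print(n,c)
E
```

```text
{'t': 0.0, 'joints': array([-1.29158437e+00,  4.91585972e-01,  1.55950183e+00,  1.76189654e-05,
        1.09170678e+00, -1.05600114e-01]), 'qvel': array([ 0.00289128, -0.00023933, -0.00232115, -0.00031864, -0.00204045,
        0.0006686 ]), 'tau': array([-3.41326857e-03, -6.12652016e+01, -2.58184719e+01,  6.91384356e-02,
        4.81949409e-02, -1.41122696e-04]), 'eef_pos': array([ 234.56544302, -579.02103124,  214.02730766]), 'tcp_rot': array([-3.14039906e+00, -1.42226920e-04,  3.84803852e-01]), 'ft_force': array([0.15662204, 0.11931792, 0.1404572 ]), 'moment': array([-0.05597893,  0.01035284, -0.01300439]), 'grip_force': 0.0, 'opening': 0.9961727321165192}
side {'camera_matrix': array([[500.71466246,   0.        , 314.62213379],
       [  0.        , 500.71466246, 242.98404387],
       [  0.        ,   0.        ,   1.        ]]), 'k1': -0.06598766476234486, 'T': array([[ 8.80701366e-01, -1.92856125e-01,  4.32633354e-01,
        -1.49241672e+02],
       [-4.73669493e-01, -3.55642560e-01,  8.05701918e-01,
        -1.17477825e+03],
       [-1.52171656e-03, -9.14508001e-01, -4.04564951e-01,
         6.81756326e+02],
       [ 0.00000000e+00,  0.00000000e+00,  0.00000000e+00,
         1.00000000e+00]])}
top {'camera_matrix': array([[500.73841878,   0.        , 321.77333016],
       [  0.        , 500.73841878, 240.86472751],
       [  0.        ,   0.        ,   1.        ]]), 'k1': 0.04773720210577466, 'T': array([[ 2.64840712e-02, -9.76746166e-01,  2.12756952e-01,
         1.68172500e+02],
       [-9.99645149e-01, -2.64857242e-02,  2.84288613e-03,
        -1.19463897e+01],
       [ 2.85824382e-03, -2.12756746e-01, -9.77101017e-01,
         1.47463992e+03],
       [ 0.00000000e+00,  0.00000000e+00,  0.00000000e+00,
         1.00000000e+00]])}
```

View pics/top0.png

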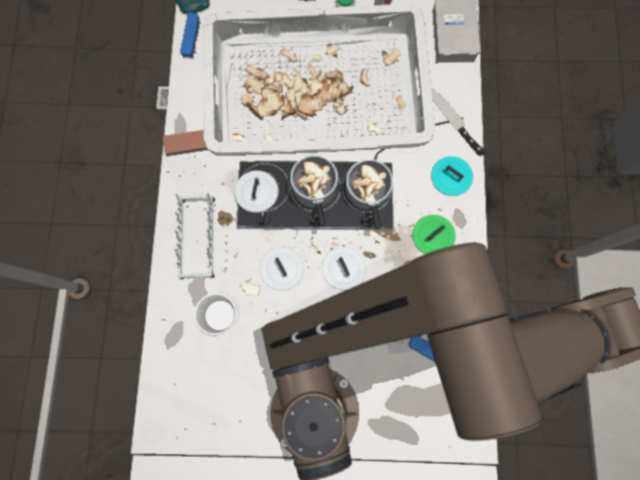

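View pics/side0.png

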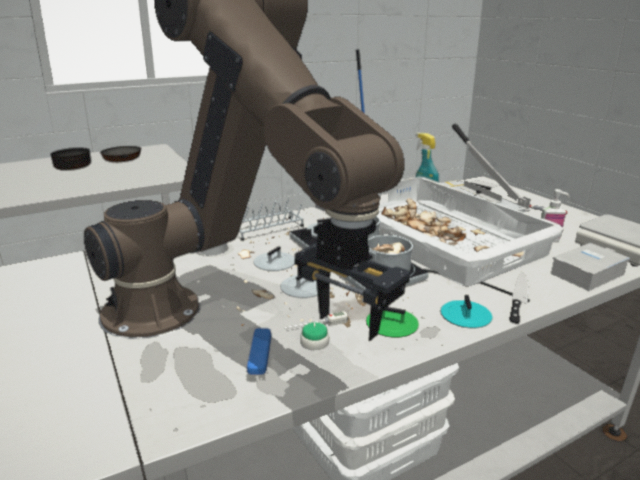

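The top view shows the hob with a pan on the middle ring (315,178) and one on the right ring (368,185). The grey lids are at (257,190), (282,268) and (344,268). The green and turquoise look-alikes are at (434,236) and (452,175), the rack at (195,237), and the tub at (217,314). Lid_c isn't there.

```bash
python3 - <<'E'
import cv2
im=cv2.imread("pics/top0.png")
c=cv2.resize(im[150:300,165:400],None,fx=3.4,fy=3.4,interpolation=cv2.INTER_CUBIC);cv2.imwrite("pics/c1.png",c)
E
cat > h.py <<'E'
import numpy as np,cv2
from cell import *
def ray(n,u,v):
    c=calibration(n);K=c["camera_matrix"];T=c["T"]
    d=cv2.undistortPoints(np.array([[[u,v]]],float),K,np.array([c["k1"],0,0,0,0]))[0,0]
    return T[:3,3],T[:3,:3]@np.array([d[0],d[1],1])
def onz(n,u,v,z):
    o,d=ray(n,u,v); return (o+d*(z-o[2])/d[2])[:2]
def proj(n,p):
    c=calibration(n);T=c["T"];q=T[:3,:3].T@(np.array(p,float)-T[:3,3])
    return cv2.projectPoints(q.reshape(1,1,3),np.zeros(3),np.zeros(3),c["camera_matrix"],np.array([c["k1"],0,0,0,0]))[0].ravel()
E
```

```text
(no output)
```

View pics/c1.png

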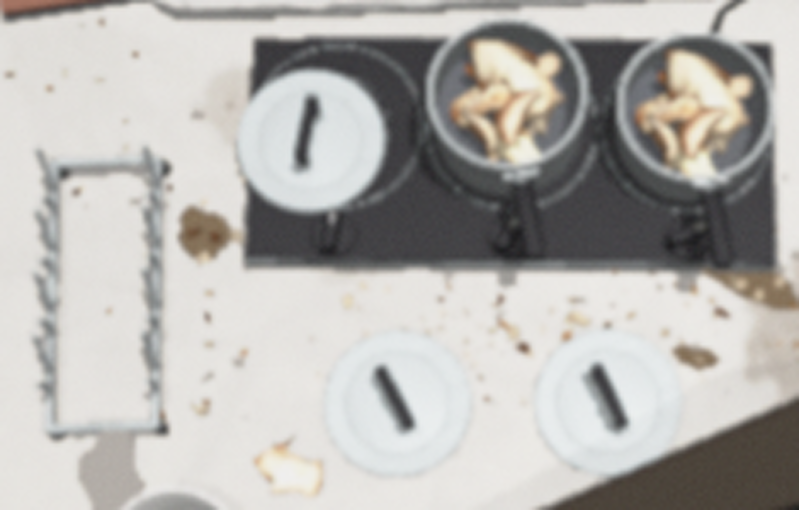

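The crop shows the rack end bars near crop rows 165 and 430, with the slots leaning away from the robot. The lid bars and both pan handles are clear. The next step is measuring them.

```bash
python3 - <<'E'
from h import *
im=cv2.imread("pics/top0.png")
f=lambda x,y:(x/3.4+165,y/3.4+150)
R=lambda a:np.round(a,1)
g=cv2.cvtColor(im,cv2.COLOR_BGR2GRAY)
for nm,(x,y),z in(("a",(257,190),72),("b",(282,268),42),("d",(344,268),42)):
    m=np.zeros_like(g);cv2.circle(m,(x,y),19,255,-1)
    w=((g<110)&(m>0))
    v,u=np.nonzero(w); P=np.array([onz("top",a,b,z-5) for a,b in zip(u,v)])
    c=P.mean(0);ev,V=np.linalg.eigh(np.cov((P-c).T));d=V[:,1]
    e=(P-c)@d
    # lid outline
    hsv=cv2.cvtColor(im,cv2.COLOR_BGR2HSV)
    print(nm,"bar",R(c),"ang",np.degrees(np.arctan2(d[1],d[0])).round(1),"len",R(e.max()-e.min()),len(u))
print("discs", R(onz("top",*f(312,141),35)),R(onz("top",*f(398,403),5)),R(onz("top",*f(608,401),5)))
print("hob",[R(onz("top",*f(*p),30)) for p in((255,40),(773,43),(776,263),(245,265))])
print("pans",R(onz("top",*f(507,97),124)),R(onz("top",*f(697,108),104)),[ (R(onz("top",*f(*p),z))) for p,z in(((427,97),124),((587,97),124),((618,108),104),((775,108),104))])
print("pan swapped",R(onz("top",*f(507,97),104)),R(onz("top",*f(697,108),124)))
print("handle mid ends",[R(onz("top",*f(*p),103)) for p in((521,185),(533,253))],"right",[R(onz("top",*f(*p),97)) for p in((710,190),(722,262))])
print("rack",[R(onz("top",*f(*p),34)) for p in((62,165),(160,160),(160,428),(55,430))])
E
python3 - <<'E'
import cv2
im=cv2.imread("pics/side0.png")
cv2.imwrite("pics/c2.png",cv2.resize(im[190:345,210:430],None,fx=3.6,fy=3.6,interpolation=cv2.INTER_CUBIC))
E
```

```text
a bar [628.2 193.7] ang 171.9 len 59.3 55
b bar [401.8 110.5] ang -150.8 len 55.4 56
d bar [407.7 -72.8] ang -153.8 len 53.7 58
discs [628.1 191.3] [401.  107.9] [407.7 -75.3]
hob [array([722.7, 248. ]), array([ 732.7, -216.6]), array([ 529.5, -218.7]), array([515.1, 244.3])]
pans [642.5  18.5] [ 644.1 -141.9] [array([640.6,  85.1]), array([644.3, -48.2]), array([642.3, -75.1]), array([ 645.8, -207.7])]
pan swapped [649.5  18.9] [ 637.1 -140. ]
handle mid ends [array([572.8,   4.9]), array([514.4,  -6.7])] right [array([ 574.5, -153.9]), array([ 512.4, -164.2])]
rack [array([599.9, 409.1]), array([607. , 323.9]), array([369.7, 306.6]), array([365.7, 395.1])]
```

View pics/c2.png

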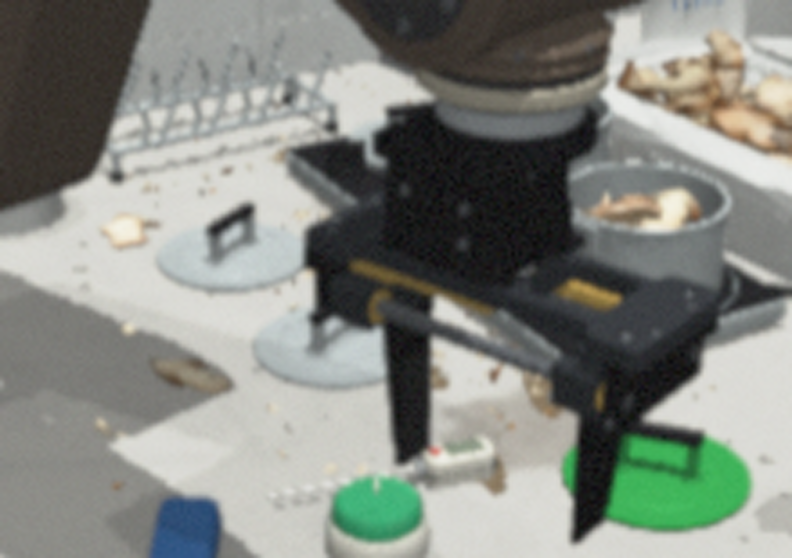

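Emit:
{"method": "arm_command", "body": {"delta_pos": [[0.15,0.2,0.06],[0.25,0.4,0.06],[0.4,0.6,0.06],[0.4,0.7,0.06],[0.4,0.7,0.06]], "delta_rot": [[0,0,0],[0,0,0],[0,0,0],[0,0,0],[0,0,0]], "claw": [0.3,0.3,0.3,0.3,0.3]}}

```text
t: 0.52
eef_pos: [335.2, -402.1, 229.4]
tcp_rot: [-3.141, -0.0, 0.385]
ft_force: [1.6, 0.2, -0.4]
opening: 0.728
grip_force: 0.0
```

```bash
python3 -c "
from cell import *
s=state();print([list(map(float,s[k])) for k in('joints','eef_pos','tcp_rot')],s['t'])"
```

```text
[[-1.0020678813058637, 0.33091767793042876, 1.7861696065383723, 0.00015861055852389868, 1.0250243958761749, 0.18371339600327938], [335.2361982548442, -402.05026156550207, 229.44647289162722], [-3.1410575973593176, -3.842761441319453e-05, 0.38493267276619036]] 0.5167
```

Emit:
{"method": "arm_command", "body": {"delta_pos": [[0.1,0.1,0],[0.2,0.3,0],[0.3,0.5,0],[0.36,0.68,0],[0.36,0.68,0]], "delta_rot": [[0,0,0],[0,0,0],[0,0,0],[0,0,0],[0,0,0]], "claw": [0.3,0.3,0.3,0.3,0.3]}}

```text
t: 0.93
eef_pos: [425.1, -231.8, 229.5]
tcp_rot: [-3.141, 0.0, 0.385]
ft_force: [1.1, -0.4, 0.2]
opening: 0.703
grip_force: 0.0
```

```bash
python3 -c "
from cell import *
s=state();print([list(map(float,s[k])) for k in('joints','eef_pos','tcp_rot')],s['t'])"
```

```text
[[-0.6358317066869474, 0.2739155411311928, 1.8736116379450203, 0.00019554611176829595, 0.9945360256434735, 0.5496274956485117], [425.0543838328569, -231.76451784428534, 229.51629646306327], [-3.1411057731800405, 0.0001060314471055257, 0.38523056018350554]] 0.9333
```

Emit:
{"method": "arm_command", "body": {"delta_pos": [[0,0.1,0],[0,0.3,0],[0,0.5,0],[0,0.6,0],[0,0.6,0]], "delta_rot": [[0,0.06,0],[0,0.12,0],[0,0.18,0],[0,0.22,0],[0,0.22,0]], "claw": [0.3,0.3,0.3,0.3,0.3]}}

```text
t: 1.35
eef_pos: [424.9, -78.6, 229.0]
tcp_rot: [-3.004, 0.324, 0.413]
ft_force: [0.2, 0.2, 0.2]
opening: 0.7
grip_force: 0.0
```

```bash
python3 -c "
from cell import *
import cv2
for n in('top','side'): cv2.imwrite('pics/%s1.png'%n,read_camera(n)[:,:,::-1])
s=state();print([list(map(float,s[k])) for k in('joints','eef_pos','tcp_rot')],s['t'])"
```

```text
[[-0.2848415359481298, 0.34936423691480634, 1.8070262270572492, -0.09970188709918949, 1.319307921121539, 0.9385583028451132], [424.91406882278665, -83.05933864875684, 229.23227651916508], [-3.0068986457755615, 0.31981465320929825, 0.41027455880717145]] 1.45
```

```bash
cat > kin.py <<'E'
import numpy as np
from scipy.spatial.transform import Rotation as Ro
from scipy.optimize import least_squares
D=[([-1.29158437e+00,4.91585972e-01,1.55950183e+00,1.76e-05,1.09170678e+00,-1.05600114e-01],[234.565,-579.021,214.027],[-3.1404,-.00014,.3848]),
([-1.00206788,0.33091768,1.78616961,0.00015861,1.0250244,0.1837134],[335.236,-402.050,229.446],[-3.14105,0,.38493]),
([-0.63583171,0.27391554,1.87361164,0.00019555,0.99453603,0.5496275],[425.054,-231.764,229.516],[-3.1411,.0001,.38523]),
([-0.28484154,0.34936424,1.80702623,-0.09970189,1.31930792,0.9385583],[424.914,-83.059,229.232],[-3.0068987,0.31981465,0.41027456])]
R=lambda a,t:Ro.from_euler(a,t).as_matrix()
P0=None
def fk(q,p,s4=1,s6=1):
    a,h,L1,e,L2,L3=p
    A=R('z',q[0]);x=A@[a,0,h];A=A@R('y',q[1]);x=x+A@[0,0,L1];A=A@R('y',q[2]);x=x+A@[e,0,L2]
    A=A@R('z',s4*q[3])@R('y',q[4]);x=x+A@[0,0,L3];return x,A@R('z',s6*q[5]+C)
C=0
def fit():
    global C
    best=None
    for s4 in(1,-1):
      for s6 in(1,-1):
        for C in np.arange(4)*np.pi/2:
          er=max((Ro.from_matrix(fk(q,np.zeros(6),s4,s6)[1]).inv()*Ro.from_euler('xyz',r)).magnitude() for q,_,r in D)
          if best is None or er<best[0]: best=(er,s4,s6,C)
    C=best[3]
    f=lambda p:np.concatenate([fk(q,p,best[1],best[2])[0]-x for q,x,_ in D]+[0.003*(p-p00)])
    p00=np.array([0,400,450,0,450,300.])
    r=least_squares(f,p00)
    return best,r.x,np.abs(r.fun[:12]).max()
if __name__=="__main__":print(fit())
E
python3 kin.py
python3 - <<'E'
import cv2,numpy as np
t=cv2.imread("pics/top1.png")[185:285,160:260]
s=cv2.imread("pics/side1.png")[185:260,190:310]
a=cv2.resize(t,(500,500),interpolation=cv2.INTER_CUBIC)
cv2.imwrite("pics/c3.png",a)
cv2.imwrite("pics/c4.png",cv2.resize(s,None,fx=6.5,fy=6.5,interpolation=cv2.INTER_CUBIC))
E
```

```text
((3.9258334879359136e-05, 1, 1, np.float64(1.5707963267948966)), array([1597.00927358, 4086.09863325, -822.24604529, 3220.40685004,
       1013.57013143, -183.5529707 ]), np.float64(63.681642946471584))
```

View pics/c3.png

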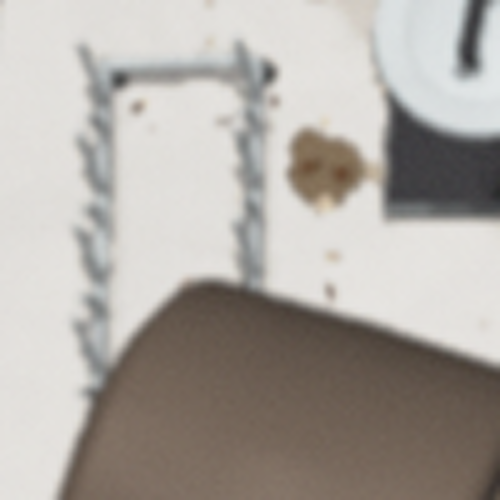

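View pics/c4.png

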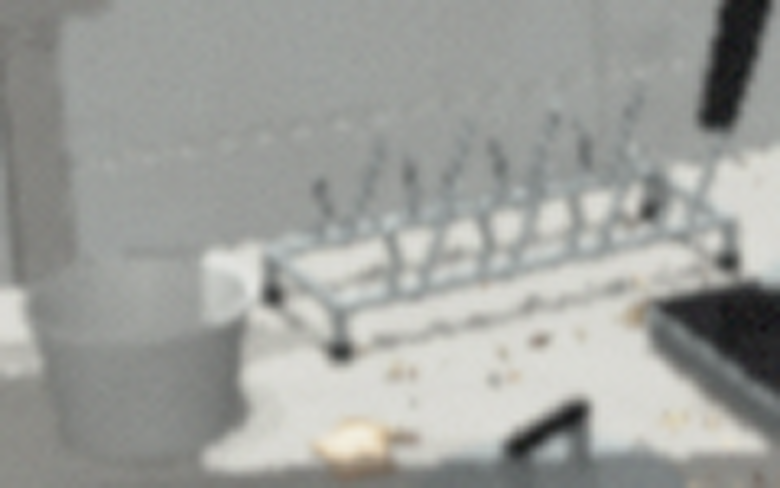

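```bash
sed -i 's/a,h,L1,e,L2,L3=p/a,h,L1,e,L2,L3,b=p/; s/x=A@\[a,0,h\]/x=A@[a,b,h]/; s/np.zeros(6)/np.zeros(7)/; s/450,300\.\]/450,300.,66]/' kin.py; python3 kin.py
python3 - <<'E'
from h import *
f=lambda x,y:(x/6.5+190,y/6.5+185)
for p in((343,300),(733,228),(270,255),(655,180)): print(p,onz("side",*f(*p),34).round(1))
g=lambda x,y:(x/5+160,y/5+185)
for p in((122,72),(265,66)): print(p,onz("top",*g(*p),34).round(1))
c=np.array([485.6,358.7]);y=np.radians(3.9);R=np.array([[np.cos(y),-np.sin(y)],[np.sin(y),np.cos(y)]])
W=lambda x,yy,z:np.r_[c+R@[x,yy],z]
for s,x in enumerate((-81,-27,27,81)):
  for yy in(-45,45):
    o=[]
    for dx,z in((35,84),(10,30)):
      u,v=proj("side",W(x+dx,yy,z));a,b=proj("top",W(x+dx,yy,z));o.append((round((u-190)*6.5),round((v-185)*6.5),round((a-160)*5),round((b-185)*5)))
    print(s+1,yy,"backtip,root side/top crop",o)
for p in((118,45),(118,-45),(-118,45),(-118,-45)):
    u,v=proj("side",W(*p,34));print(p,round((u-190)*6.5),round((v-185)*6.5))
E
```

```text
((3.9258334879359136e-05, 1, 1, np.float64(1.5707963267948966)), array([  6.0112798 , 211.70350855, 581.36455881,  55.01552238,
       413.31974159, 270.40695795,  65.86496434]), np.float64(0.10864490007000427))
(343, 300) [376.5 318.4]
(733, 228) [602.  313.3]
(270, 255) [364.5 397. ]
(655, 180) [597.2 401.8]
(122, 72) [597.3 405.4]
(265, 66) [603.6 320.9]
1 -45 backtip,root side/top crop [(462, 193, 244, 313), (424, 299, 264, 374)]
1 45 backtip,root side/top crop [(388, 144, 83, 320), (351, 245, 108, 380)]
2 -45 backtip,root side/top crop [(554, 174, 245, 220), (516, 278, 264, 283)]
2 45 backtip,root side/top crop [(477, 126, 85, 227), (441, 226, 110, 289)]
3 -45 backtip,root side/top crop [(643, 155, 245, 129), (605, 258, 265, 194)]
3 45 backtip,root side/top crop [(563, 109, 87, 135), (527, 207, 112, 200)]
4 -45 backtip,root side/top crop [(729, 137, 245, 39), (691, 238, 265, 107)]
4 45 backtip,root side/top crop [(647, 92, 88, 45), (611, 189, 113, 112)]
(118, 45) 652 174
(118, -45) 733 222
(-118, 45) 271 256
(-118, -45) 342 310
```

```bash
cat >> kin.py <<'E'
_b,PP,_=fit() if __name__!="__main__" else (0,0,0)
LO=np.array([-3.1,-.84,.05,-1.13,.06,-2.69]);HI=np.array([3.1,2.19,2.79,4.28,2.93,2.69])
def ik(x,Rm,q0):
    def f(q):
        a,A=fk(q,PP); return np.r_[(a-x)/100,Ro.from_matrix(A.T@Rm).as_rotvec()]
    r=least_squares(f,np.clip(q0,LO+.001,HI-.001),bounds=(LO,HI));return r.x,np.abs(r.fun).max()
def tool(yaw,down):  # tool z azimuth yaw (deg), angle below horizontal (deg, 90 = straight down)
    return R('z',np.radians(yaw))@R('y',-np.radians(90-down))@R('x',np.pi)
E
python3 - <<'E'
from kin import *
np.set_printoptions(precision=2,suppress=True)
q0=np.array(D[3][0])
for k,s in((4,(564.8,365.2)),(2,(457.1,358.3))):
  for d in(25,35,45,55):
    Rm=tool(3.7,d)
    for up in(0,80):
      u=np.array([np.sin(.436),0,np.cos(.436)]);dx=-11.4+u[0]*up
      t=Rm[:,2];x=np.array([s[0]+dx,s[1]+dx*.065,91+u[2]*up])+18*t
      for q in(q0,np.r_[q0[:3],1.5,.6,q0[5]],np.r_[q0[:3],-1,.6,q0[5]],np.r_[q0[:3],2.5,.6,-1.5]):
        r,e=ik(x,Rm,q)
        if e<1e-3:print(k,d,up,r);
E
```

```text
4 25 0 [ 0.68  0.81  2.09  3.85  0.94 -1.74]
4 25 0 [ 0.68  0.81  2.09  3.85  0.94 -1.74]
4 25 80 [ 0.64  0.67  2.02  3.92  0.78 -1.92]
4 25 80 [ 0.64  0.67  2.02  3.92  0.78 -1.92]
4 35 0 [ 0.66  0.74  2.05  3.95  0.68 -1.88]
4 35 0 [ 0.66  0.74  2.05  3.95  0.68 -1.88]
4 35 80 [ 0.62  0.61  1.96  4.14  0.54 -2.15]
4 35 80 [ 0.62  0.61  1.96  4.14  0.54 -2.15]
4 45 0 [ 0.63  0.68  1.99  4.2   0.45 -2.16]
4 45 0 [ 0.63  0.68  1.99  4.2   0.45 -2.16]
2 25 0 [ 0.84  0.81  2.26  3.94  1.08 -1.63]
2 25 0 [ 0.84  0.81  2.26  3.94  1.08 -1.63]
2 25 80 [ 0.79  0.63  2.2   4.    0.92 -1.82]
2 25 80 [ 0.79  0.63  2.2   4.    0.92 -1.82]
2 35 0 [ 0.81  0.71  2.23  4.    0.82 -1.76]
2 35 0 [ 0.81  0.71  2.23  4.    0.82 -1.76]
2 35 80 [ 0.75  0.55  2.15  4.15  0.67 -2.02]
2 35 80 [ 0.75  0.55  2.15  4.15  0.67 -2.02]
2 45 0 [ 0.76  0.64  2.18  4.15  0.57 -1.96]
2 45 0 [ 0.76  0.64  2.18  4.15  0.57 -1.96]
```

```bash
cat > plan.py <<'E'
from kin import *
np.set_printoptions(precision=3,suppress=True)
DOWN=33
SL={4:(564.8,365.2),3:(510.9,361.7),2:(457.1,358.3),1:(403.2,354.8)}
RY=3.7
def place(k,up,bk=0,g=17):  # pose with lid in slot k, 'up' mm up the slot, bk mm backed off along tool axis
    Rm=tool(RY,DOWN);a=np.radians(25);s=SL[k]
    dx=-11.4+np.sin(a)*up;y=np.radians(RY)
    x=np.array([s[0]+dx*np.cos(y),s[1]+dx*np.sin(y),91+np.cos(a)*up])+(g-bk)*Rm[:,2]
    return x,Rm
def pick(c,yaw,zb,h,g=17):
    Rm=tool(yaw,90+DOWN-25);x=np.array([c[0],c[1],zb])+g*Rm[:,2];x[2]+=h;return x,Rm
def delta(p0,p1):
    return np.r_[(p1[0]-p0[0])/250,Ro.from_matrix(p1[1]@p0[1].T).as_rotvec()/(np.pi/2)]
def cur():
    from cell import state
    s=state();return (np.array(s["eef_pos"]),Ro.from_euler('xyz',s["tcp_rot"]).as_matrix()),np.array(s["joints"])
def path(qs,p0=None):
    out=[];p=p0 or fk(qs[0],PP)
    for a,b in zip(qs,qs[1:]):
        n=1
        while 1:
            Q=[a+(b-a)*i/n for i in range(n+1)]
            F=[fk(q,PP) for q in Q]
            d=[delta(F[i],F[i+1]) for i in range(n)]
            if max(np.abs((b-a)/n)/np.array([.6,.6,.75,.85,.85,.85]))<=1 and max(np.linalg.norm(x[:3])*250 for x in d)<190 and max(np.linalg.norm(x[3:])*90 for x in d)<33: break
            n+=1
        for q,f in zip(Q[1:],F[1:]):
            e=delta(p,f);r=np.round(e,2);out.append(r);print("pos",r[:3],"rot",r[3:],"| tcp",f[0].round(0),"q",q.round(2))
            p=(p[0]+r[:3]*250,Ro.from_rotvec(r[3:]*np.pi/2).as_matrix()@p[1])
    return p
QM=np.array([.45,.25,2.2,2.0,.55,-.6])
E
python3 - <<'E'
from plan import *
(p,q)=cur();print(p[0],q)
A1=pick((407.7,-74),26.2,37,100);A0=pick((407.7,-74),26.2,37,0)
qa,e=ik(*A1,q);q0,e0=ik(*A0,qa);print("pick",qa,e,q0,e0)
d=delta(p,A1);print("to above",d);print("down",delta(A1,A0))
x,_=fk(QM,PP);print("QM tcp",x)
for k in(4,3,2):
  for up in(110,0):
    qb,e=ik(*place(k,up),np.array([.65,.65,2.1,4.0,.7,-2]));print(k,up,qb,e)
E
```

```text
[424.914 -83.059 229.232] [-0.285  0.349  1.807 -0.1    1.319  0.939]
pick [-0.281  0.394  2.09  -0.136  0.766  0.935] 1.6647490116092723e-12 [-0.281  0.6    2.157 -0.198  0.497  1.012] 2.2737367544323206e-15
to above [-0.077  0.032 -0.436 -0.028 -0.139  0.049]
down [ 0.   0.  -0.4  0.   0.   0. ]
QM tcp [422.758 420.09  281.508]
4 110 [ 0.614  0.582  1.94   4.165  0.538 -2.203] 1.3879178606157116e-12
4 0 [ 0.664  0.749  2.06   3.924  0.736 -1.849] 3.1045881996051226e-10
3 110 [ 0.673  0.546  2.039  4.158  0.599 -2.136] 2.184671264534296e-14
3 0 [ 0.733  0.735  2.154  3.945  0.807 -1.787] 4.544745024759322e-11
2 110 [ 0.743  0.514  2.13   4.176  0.659 -2.083] 1.048027640940794e-11
2 0 [ 0.815  0.728  2.239  3.984  0.873 -1.726] 1.4347063724563337e-11
```

Emit:
{"method": "arm_command", "body": {"delta_pos": [[-0.077,0.032,-0.436],[-0.077,0.032,-0.436],[-0.077,0.032,-0.436],[-0.077,0.032,-0.436],[-0.077,0.032,-0.436]], "delta_rot": [[-0.028,-0.139,0.049],[-0.028,-0.139,0.049],[-0.028,-0.139,0.049],[-0.028,-0.139,0.049],[-0.028,-0.139,0.049]], "claw": [0.3,0.3,0.3,0.3,0.3]}}

```text
t: 1.87
eef_pos: [404.1, -77.1, 120.2]
tcp_rot: [-3.139, 0.143, 0.451]
ft_force: [1.7, 0.2, 0.5]
opening: 0.702
grip_force: 0.0
```

Run:
```python
from plan import *
from h import *
(p,q)=cur();A0=pick((407.7,-74),26.2,37,0);print(delta(p,A0))
im=read_camera("side");cv2.imwrite("pics/side2.png",im[:,:,::-1])
a=cv2.imread("pics/side0.png");b=im[:,:,::-1]
u,v=proj("side",(407.7,-74,5));print(u,v)
cv2.imwrite("pics/c5.png",cv2.resize(b[230:360,240:440],None,fx=3.5,fy=3.5))
```

```text
[ 0.006  0.008 -0.4   -0.001 -0.003  0.004]
303.9549035288524 285.8322206461841
```

View pics/c5.png

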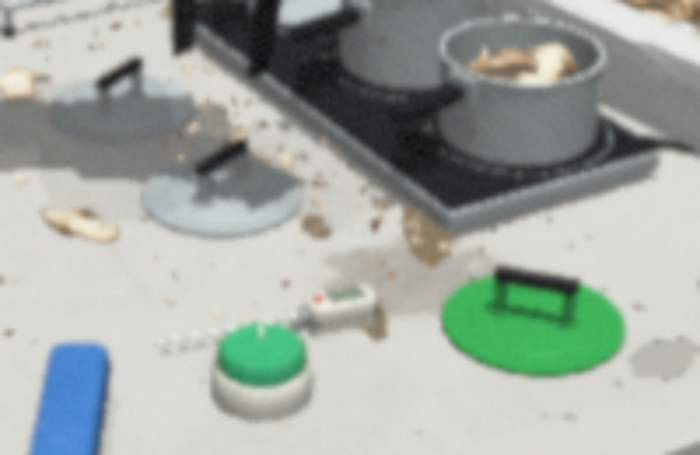

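The lid is still at about (303,286) in the side view, as computed. The timer and thermometer are well clear of it, so I'm going down to grasp.

Emit:
{"method": "arm_command", "body": {"delta_pos": [[0.006,0.008,-0.15],[0.006,0.008,-0.3],[0.006,0.008,-0.4],[0.006,0.008,-0.4],[0.006,0.008,-0.4]], "delta_rot": [[0,0,0],[0,0,0],[0,0,0],[0,0,0],[0,0,0]], "claw": [0.3,0.3,0.3,0.3,0.3]}}

```text
t: 2.33
eef_pos: [408.0, -75.2, 21.3]
tcp_rot: [-3.141, 0.14, 0.452]
ft_force: [1.5, 0.2, 0.6]
opening: 0.706
grip_force: 0.0
```

Emit:
{"method": "arm_command", "body": {"delta_pos": [[0,0,0],[0,0,0],[0,0,0],[0,0,0],[0,0,0]], "delta_rot": [[0,0,0],[0,0,0],[0,0,0],[0,0,0],[0,0,0]], "claw": [1,1,1,1,1]}}

```text
t: 2.75
eef_pos: [407.2, -74.4, 21.4]
tcp_rot: [3.141, 0.138, 0.453]
ft_force: [0.6, -0.2, -0.3]
opening: 0.406
grip_force: 0.0
```

Emit:
{"method": "arm_command", "body": {"delta_pos": [[0,0,0],[0,0,0],[0,0,0],[0,0,0],[0,0,0]], "delta_rot": [[0,0,0],[0,0,0],[0,0,0],[0,0,0],[0,0,0]], "claw": [1,1,1,1,1]}}

```text
t: 3.17
eef_pos: [406.8, -74.3, 20.6]
tcp_rot: [-3.141, 0.139, 0.453]
ft_force: [-0.4, 0.2, 0.8]
opening: 0.124
grip_force: 30.0
```

Run:
```python
from plan import *
(p,q)=cur();print(p[0],q)
qa,_=ik(p[0]+[20,30,200],p[1],q);print("lift",qa)
qb,e=ik(*place(4,110),np.array([.65,.65,2.1,4.0,.7,-2]))
P=(p[0]+[20,30,200],p[1])
print(path([qa,QM,qb],P)[0],place(4,110)[0])
```

```text
[406.826 -74.27   20.648] [-0.279  0.583  2.168 -0.194  0.502  1.014]
lift [-0.204  0.256  1.938 -0.097  1.061  0.966]
pos [ 0.06  0.73 -0.02] rot [ 0.26 -0.11  0.14] | tcp [442. 138. 215.] q [-0.04  0.25  2.    0.43  0.93  0.57]
pos [0.01 0.57 0.1 ] rot [ 0.2  -0.13  0.06] | tcp [445. 281. 242.] q [0.12 0.25 2.07 0.95 0.81 0.18]
pos [-0.02  0.37  0.13] rot [ 0.12 -0.12 -0.01] | tcp [439. 374. 272.] q [ 0.29  0.25  2.13  1.48  0.68 -0.21]
pos [-0.07  0.19  0.03] rot [ 0.04 -0.08 -0.06] | tcp [423. 420. 282.] q [ 0.45  0.25  2.2   2.    0.55 -0.6 ]
pos [0.41 0.04 0.06] rot [ 0.05 -0.09 -0.18] | tcp [525. 430. 295.] q [ 0.5   0.36  2.11  2.72  0.55 -1.13]
pos [ 0.29 -0.11 -0.14] rot [-0.04 -0.02 -0.2 ] | tcp [597. 402. 260.] q [ 0.56  0.47  2.03  3.44  0.54 -1.67]
pos [ 0.07 -0.14 -0.32] rot [-0.07  0.1  -0.18] | tcp [614. 368. 181.] q [ 0.61  0.58  1.94  4.17  0.54 -2.2 ]
[614.326 368.23  180.648] [614.043 368.384 181.435]
```

Emit:
{"method": "arm_command", "body": {"delta_pos": [[0.0,0.0,0.12],[0.03,0.03,0.28],[0.06,0.08,0.44],[0.08,0.12,0.6],[0.08,0.12,0.76]], "delta_rot": [[0,0,0],[0,0,0],[0,0,0],[0,0,0],[0,0,0]], "claw": [1,1,1,1,1]}}

```text
t: 3.58
eef_pos: [426.9, -43.0, 212.6]
tcp_rot: [-3.141, 0.139, 0.454]
ft_force: [0.5, 0.4, -1.2]
opening: 0.124
grip_force: 30.0
```

Emit:
{"method": "arm_command", "body": {"delta_pos": [[0.0,0.14,0.0],[0.02,0.28,0.01],[0.03,0.42,0.02],[0.05,0.58,0.02],[0.06,0.73,0.02]], "delta_rot": [[0.05,-0.02,0.03],[0.1,-0.04,0.06],[0.15,-0.06,0.08],[0.2,-0.09,0.11],[0.26,-0.11,0.14]], "claw": [1,1,1,1,1]}}

```text
t: 4.0
eef_pos: [441.8, 140.1, 216.3]
tcp_rot: [-2.888, -0.23, 0.667]
ft_force: [0.4, 0.3, -1.6]
opening: 0.123
grip_force: 30.0
```

Emit:
{"method": "arm_command", "body": {"delta_pos": [[0,0.11,0.02],[0,0.23,0.04],[0.01,0.34,0.06],[0.01,0.46,0.08],[0.01,0.57,0.1]], "delta_rot": [[0.04,-0.03,0.01],[0.08,-0.05,0.02],[0.12,-0.08,0.04],[0.16,-0.1,0.05],[0.2,-0.13,0.06]], "claw": [1,1,1,1,1]}}

```text
t: 4.42
eef_pos: [444.5, 281.9, 241.0]
tcp_rot: [-2.766, -0.586, 0.712]
ft_force: [0.2, 0.8, -1.9]
opening: 0.123
grip_force: 30.0
```

Emit:
{"method": "arm_command", "body": {"delta_pos": [[0,0.08,0.03],[-0.01,0.15,0.05],[-0.01,0.22,0.08],[-0.02,0.3,0.1],[-0.02,0.37,0.13]], "delta_rot": [[0.02,-0.02,0],[0.05,-0.05,0],[0.07,-0.07,0],[0.1,-0.1,-0.01],[0.12,-0.12,-0.01]], "claw": [1,1,1,1,1]}}

```text
t: 4.83
eef_pos: [438.4, 373.6, 272.5]
tcp_rot: [-2.734, -0.85, 0.673]
ft_force: [0.5, 0.1, -1.7]
opening: 0.122
grip_force: 30.0
```

Emit:
{"method": "arm_command", "body": {"delta_pos": [[-0.02,0.04,0.01],[-0.03,0.08,0.01],[-0.04,0.12,0.02],[-0.06,0.15,0.03],[-0.07,0.19,0.03]], "delta_rot": [[0.01,-0.02,-0.01],[0.02,-0.03,-0.02],[0.02,-0.05,-0.04],[0.03,-0.06,-0.05],[0.04,-0.08,-0.06]], "claw": [1,1,1,1,1]}}

```text
t: 5.25
eef_pos: [421.3, 420.9, 280.9]
tcp_rot: [-2.777, -0.987, 0.613]
ft_force: [0.1, -0.5, -1.0]
opening: 0.121
grip_force: 30.0
```

Run:
```python
from plan import *
(p,q)=cur();print(p[0],q)
qb,e=ik(*place(4,110),np.array([.65,.65,2.1,4.0,.7,-2]))
print(path([q,qb],p)[0],place(4,110)[0])
```

```text
[421.336 420.876 280.855] [ 0.449  0.244  2.211  2.007  0.558 -0.606]
pos [0.4  0.03 0.06] rot [ 0.05 -0.09 -0.18] | tcp [523. 429. 295.] q [ 0.5   0.36  2.12  2.73  0.55 -1.14]
pos [ 0.3  -0.11 -0.14] rot [-0.04 -0.02 -0.2 ] | tcp [596. 401. 261.] q [ 0.56  0.47  2.03  3.45  0.54 -1.67]
pos [ 0.07 -0.13 -0.32] rot [-0.07  0.1  -0.18] | tcp [614. 368. 181.] q [ 0.61  0.58  1.94  4.17  0.54 -2.2 ]
[613.836 368.376 180.855] [614.043 368.384 181.435]
```

Emit:
{"method": "arm_command", "body": {"delta_pos": [[0.08,0.01,0.01],[0.16,0.01,0.02],[0.24,0.02,0.04],[0.32,0.03,0.05],[0.4,0.03,0.06]], "delta_rot": [[0.01,-0.02,-0.03],[0.02,-0.04,-0.07],[0.03,-0.05,-0.11],[0.04,-0.07,-0.14],[0.05,-0.09,-0.18]], "claw": [1,1,1,1,1]}}

```text
t: 5.67
eef_pos: [522.7, 428.1, 295.5]
tcp_rot: [-2.763, -1.148, 0.317]
ft_force: [-0.2, 0.3, -0.9]
opening: 0.126
grip_force: 30.0
```

Emit:
{"method": "arm_command", "body": {"delta_pos": [[0.06,-0.02,-0.03],[0.12,-0.04,-0.06],[0.18,-0.06,-0.08],[0.24,-0.09,-0.11],[0.3,-0.11,-0.14]], "delta_rot": [[-0.01,0,-0.04],[-0.02,-0.01,-0.08],[-0.02,-0.01,-0.12],[-0.03,-0.02,-0.16],[-0.04,-0.02,-0.2]], "claw": [1,1,1,1,1]}}

```text
t: 6.08
eef_pos: [597.0, 399.9, 259.2]
tcp_rot: [-2.936, -1.162, 0.16]
ft_force: [0.2, 0.0, -1.7]
opening: 0.127
grip_force: 30.0
```

Emit:
{"method": "arm_command", "body": {"delta_pos": [[0.02,-0.03,-0.06],[0.03,-0.06,-0.13],[0.05,-0.08,-0.19],[0.06,-0.11,-0.26],[0.07,-0.13,-0.32]], "delta_rot": [[-0.01,0.02,-0.04],[-0.03,0.04,-0.07],[-0.04,0.06,-0.11],[-0.05,0.08,-0.14],[-0.07,0.1,-0.18]], "claw": [1,1,1,1,1]}}

```text
t: 6.5
eef_pos: [613.9, 367.3, 178.8]
tcp_rot: [-3.13, -0.992, 0.048]
ft_force: [0.0, 0.1, -0.8]
opening: 0.122
grip_force: 30.0
```

Run:
```python
from plan import *
from h import *
im=read_camera("side")[:,:,::-1]
im2=read_camera("top")[:,:,::-1];cv2.imwrite("pics/top3.png",im2)
a=cv2.resize(im[150:270,180:310],None,fx=4,fy=4,interpolation=2)
b=cv2.resize(im2[170:290,150:220],None,fx=4,fy=4,interpolation=2)
cv2.imwrite("pics/c6.png",np.hstack([a,b]))
(p,q)=cur();print(p[0],q,"res",delta(p,place(4,110)),"down",delta(place(4,110),place(4,2)))
```

```text
[614.159 368.397 178.45 ] [ 0.615  0.577  1.954  4.161  0.542 -2.186] res [-0.    -0.     0.012 -0.004 -0.002  0.004] down [-0.182 -0.012 -0.392  0.     0.     0.   ]
```

View pics/c6.png

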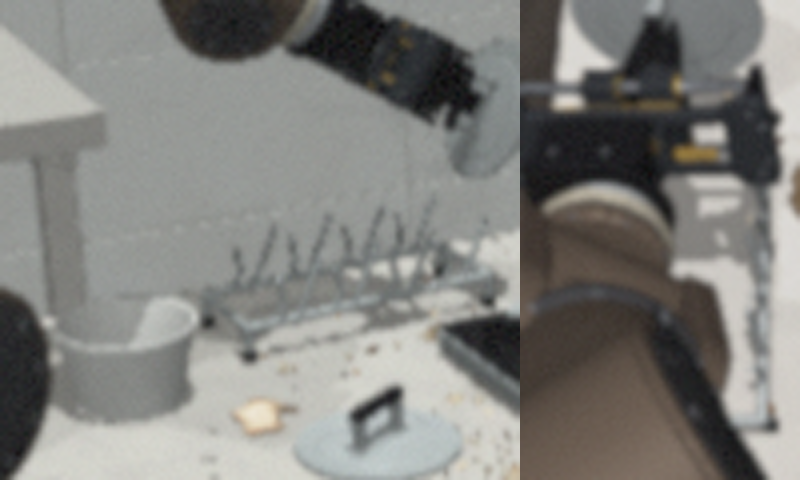

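Run:
```python
from plan import *
from h import *
im=cv2.imread("pics/top3.png")
for r in(172,174,176):
    row=im[r,155:222].astype(int).mean(1); d=np.abs(np.diff(row)); print(r,row.astype(int))
x,Rm=cur()[0]
n=-(R('z',np.radians(3.7))@np.array([-np.cos(.436),0,np.sin(.436)]))
bar=x-17*Rm[:,2];c=bar+37*n;print("lid c",c.round(1), proj("top",c).round(1))
for sgn in(-1,1): print(proj("top",c+sgn*65*np.array([-.0645,.998,0])).round(1))
```

```text
172 [ 64  63  61  63  75 123 165 162 138 124 121 123 121 121 121 121 122 122
 122 122 124 123 123 123 124 129 140 151 158 148 124 110 114 122 125 125
 124 124 125 124 123 124 121 123 124 122 124 122 123 123 122 121 121 121
 126 159 197 213 216 215 215 215 216 215 214 215 214]
174 [ 62  62  60  64  88 138 179 183 155 130 122 121 121 122 118 119 119 120
 121 121 124 123 123 122 118 103  87  78  79  81  82  93 101 104 113 122
 122 125 124 123 123 123 123 123 121 120 122 120 121 121 123 123 120 120
 123 142 177 198 208 209 212 213 213 214 214 215 214]
176 [ 65  60  62  65 104 162 198 206 189 156 129 122 122 123 120 117 117 120
 122 121 119 122 122 120 109  87  57  35  34  41  56  70  65  63  86 111
 119 122 121 122 121 122 120 120 121 120 120 118 119 119 117 121 118 119
 122 139 173 198 202 203 203 204 205 210 213 214 213]
lid c [633.4 369.7 172.1] [185.2 172.2]
[209.1 171.4]
[161.1 172.9]
```

Emit:
{"method": "arm_command", "body": {"delta_pos": [[-0.02,0.008,-0.03],[-0.04,0.006,-0.08],[-0.07,0.004,-0.14],[-0.09,0.002,-0.18],[-0.1,0,-0.204]], "delta_rot": [[-0.004,-0.002,0.004],[-0.004,-0.002,0.004],[-0.004,-0.002,0.004],[-0.004,-0.002,0.004],[-0.004,-0.002,0.004]], "claw": [1,1,1,1,1]}}

```text
t: 7.02
eef_pos: [588.5, 368.6, 129.0]
tcp_rot: [-3.139, -0.998, 0.069]
ft_force: [-0.1, 0.9, -1.1]
opening: 0.126
grip_force: 30.0
```

Emit:
{"method": "arm_command", "body": {"delta_pos": [[-0.015,0,-0.033],[-0.03,0,-0.067],[-0.046,-0.001,-0.1],[-0.062,-0.002,-0.134],[-0.082,-0.003,-0.172]], "delta_rot": [[0,0,0],[0,0,0],[0,0,0],[0,0,0],[0,0,0]], "claw": [1,1,1,1,1]}}

```text
t: 7.43
eef_pos: [569.7, 368.3, 87.9]
tcp_rot: [-3.136, -1.002, 0.064]
ft_force: [6.3, -0.0, -0.9]
opening: 0.12
grip_force: 30.0
```

Run:
```python
from plan import *
from h import *
im=read_camera("side")[:,:,::-1]
im2=read_camera("top")[:,:,::-1]
a=cv2.resize(im[170:270,200:330],None,fx=4,fy=4,interpolation=2)
b=cv2.resize(im2[170:270,150:220],None,fx=4,fy=4,interpolation=2)
cv2.imwrite("pics/c7.png",np.hstack([a,b]))
(p,q)=cur();print(p[0],q,"res",delta(p,place(4,0)))
from cell import state
s=state();print(s["ft_force"],s["moment"])
```

```text
[569.062 368.371  86.787] [ 0.667  0.726  2.076  3.922  0.735 -1.851] res [-0.006 -0.012 -0.02  -0.001  0.003 -0.003]
[ 4.743  3.258 -4.373] [0.187 0.426 0.34 ]
```

View pics/c7.png

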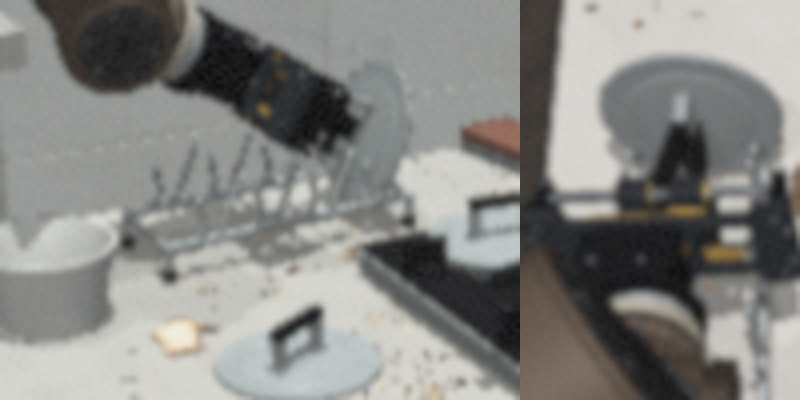

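Emit:
{"method": "arm_command", "body": {"delta_pos": [[0.008,-0.004,0],[0.006,-0.006,-0.008],[0.004,-0.006,-0.014],[0.004,-0.006,-0.014],[0.004,-0.006,-0.014]], "delta_rot": [[0,0,0],[0,0,0],[0,0,0],[0,0,0],[0,0,0]], "claw": [1,1,1,1,1]}}

```text
t: 7.95
eef_pos: [571.6, 367.5, 86.8]
tcp_rot: [-3.136, -1.006, 0.064]
ft_force: [-0.5, 5.7, 12.6]
opening: 0.119
grip_force: 30.0
```

Emit:
{"method": "arm_command", "body": {"delta_pos": [[0,0,0],[0,0,0],[0,0,0],[0,0,0],[0,0,0]], "delta_rot": [[0,0,0],[0,0,0],[0,0,0],[0,0,0],[0,0,0]], "claw": [0.6,0.6,0.6,0.6,0.6]}}

```text
t: 8.37
eef_pos: [569.8, 365.6, 83.0]
tcp_rot: [-3.14, -0.998, 0.065]
ft_force: [-0.4, 0.2, 0.7]
opening: 0.381
grip_force: 0.0
```

Emit:
{"method": "arm_command", "body": {"delta_pos": [[0,0,0],[-0.06,-0.004,0.04],[-0.14,-0.01,0.09],[-0.23,-0.015,0.15],[-0.32,-0.02,0.21]], "delta_rot": [[0,0,0],[0,0,0],[0,0,0],[0,0,0],[0,0,0]], "claw": [0.6,0.6,0.6,0.6,0.6]}}

```text
t: 8.78
eef_pos: [489.0, 360.3, 135.6]
tcp_rot: [-3.141, -0.997, 0.066]
ft_force: [0.5, 0.4, -0.0]
opening: 0.399
grip_force: 0.0
```

```bash
cat > find.py <<'E'
from h import *
def lids(im,reg,z):  # dark bar blob in a circle region -> bar centre, angle
    g=cv2.cvtColor(im,cv2.COLOR_RGB2GRAY);m=np.zeros_like(g);cv2.circle(m,reg,19,255,-1)
    v,u=np.nonzero((g<110)&(m>0))
    if len(u)<10:return None
    P=np.array([onz("top",a,b,z) for a,b in zip(u,v)]);c=P.mean(0);ev,V=np.linalg.eigh(np.cov((P-c).T));d=V[:,1]
    return c.round(1),round(float(np.degrees(np.arctan(d[1]/d[0]))),1),len(u)
E
python3 - <<'E'
from plan import *
from find import *
t=read_camera("top");im=read_camera("side")[:,:,::-1]
print(lids(t,(282,268),37),lids(t,(257,190),67))
a=cv2.resize(im[170:270,200:330],None,fx=4,fy=4,interpolation=2)
b=cv2.resize(t[150:250,150:240,::-1],None,fx=4,fy=4,interpolation=2)
cv2.imwrite("pics/c8.png",np.hstack([a,b]))
(p,q)=cur();print(p[0],q)
A=pick((401.8,109.5),29.2,37,110);qa,e=ik(*A,np.array([.1,.4,2.0,0,.8,.9]));print(e,qa)
QX=QM.copy()
pe=path([q,QM,qa],p);print(pe[0],A[0])
E
```

```text
(array([400.8, 109.9]), 29.4, 66) (array([628.6, 193.5]), -9.0, 64)
[487.706 361.058 137.202] [ 0.773  0.588  2.201  4.061  0.753 -1.902]
1.7053025658242404e-15 [ 0.138  0.384  2.063 -0.069  0.826  1.249]
pos [0.03 0.25 0.34] rot [ 0.14 -0.05  0.21] | tcp [496. 423. 222.] q [ 0.67  0.48  2.2   3.37  0.69 -1.47]
pos [-0.13  0.1   0.2 ] rot [0.04 0.01 0.2 ] | tcp [464. 448. 272.] q [ 0.56  0.36  2.2   2.69  0.62 -1.03]
pos [-0.16 -0.11  0.04] rot [-0.09  0.03  0.14] | tcp [423. 420. 282.] q [ 0.45  0.25  2.2   2.    0.55 -0.6 ]
pos [-0.1  -0.17 -0.24] rot [-0.09  0.19  0.07] | tcp [397. 380. 221.] q [0.35 0.29 2.15 1.31 0.64 0.02]
pos [-0.06 -0.43 -0.26] rot [-0.22  0.18 -0.03] | tcp [383. 271. 158.] q [0.24 0.34 2.11 0.62 0.73 0.63]
pos [ 0.07 -0.65 -0.11] rot [-0.31  0.07 -0.1 ] | tcp [400. 108. 130.] q [ 0.14  0.38  2.06 -0.07  0.83  1.25]
[400.206 108.558 129.702] [399.735 108.346 130.165]
```

View pics/c8.png

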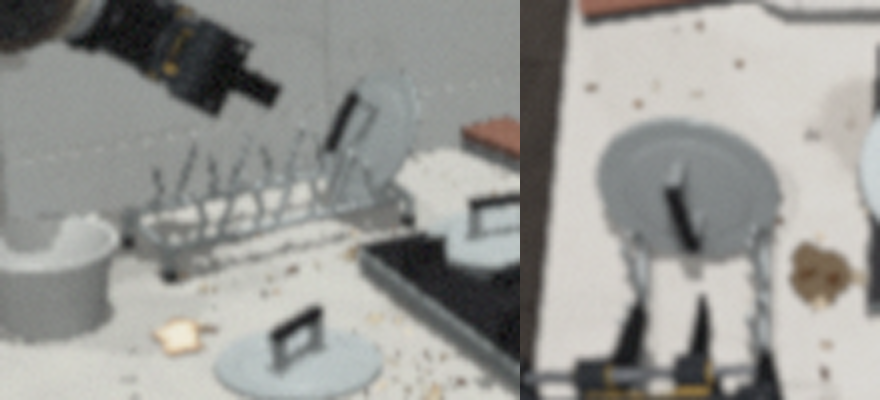

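```bash
cat > rk.py <<'E'
from find import *
def rackpos(t,box):  # grey lid blob in the top picture -> centre at z 76
    x0,y0,x1,y1=box;c=t[y0:y1,x0:x1];g=cv2.GaussianBlur(cv2.cvtColor(c,cv2.COLOR_RGB2GRAY),(3,3),0)
    m=(g<165).astype(np.uint8);m=cv2.morphologyEx(m,cv2.MORPH_OPEN,np.ones((5,5)))
    k=max(cv2.findContours(m,0,2)[0],key=cv2.contourArea);return k.reshape(-1,2)+[x0,y0]
E
python3 - <<'E'
from rk import *
t=read_camera("top")
k=rackpos(t,(160,170,225,222));(cx,cy),ax,an=cv2.fitEllipse(k.astype(np.float32).reshape(-1,1,2))
w=onz("top",cx,cy,78);print(cx,cy,ax,an,w)
y=np.radians(3.7);d=w-np.array([484,360]);print("rack frame",d[0]*np.cos(y)+d[1]*np.sin(y),-d[0]*np.sin(y)+d[1]*np.cos(y))
E
```

```text
191.3894500732422 199.40655517578125 (39.190670013427734, 46.69841384887695) 101.96763610839844 [584.81121682 372.59689955]
rack frame 101.41399476673399 6.06506228777526
```

Emit:
{"method": "arm_command", "body": {"delta_pos": [[0,0.04,0.08],[0,0.09,0.14],[0.01,0.14,0.2],[0.02,0.2,0.27],[0.03,0.25,0.34]], "delta_rot": [[0.03,-0.01,0.04],[0.06,-0.02,0.08],[0.08,-0.03,0.13],[0.11,-0.04,0.17],[0.14,-0.05,0.21]], "claw": [0.4,0.4,0.4,0.4,0.4]}}

```text
t: 9.35
eef_pos: [498.1, 424.0, 220.7]
tcp_rot: [-2.708, -1.088, 0.024]
ft_force: [-0.6, 0.0, 0.9]
opening: 0.592
grip_force: 0.0
```

Emit:
{"method": "arm_command", "body": {"delta_pos": [[-0.03,0.02,0.04],[-0.05,0.04,0.08],[-0.08,0.06,0.12],[-0.1,0.08,0.16],[-0.13,0.1,0.2]], "delta_rot": [[0.01,0,0.04],[0.02,0,0.08],[0.02,0.01,0.12],[0.03,0.01,0.16],[0.04,0.01,0.2]], "claw": [0.4,0.4,0.4,0.4,0.4]}}

```text
t: 9.77
eef_pos: [465.7, 448.3, 270.6]
tcp_rot: [-2.574, -1.079, 0.219]
ft_force: [-0.6, -0.4, 0.4]
opening: 0.597
grip_force: 0.0
```

Emit:
{"method": "arm_command", "body": {"delta_pos": [[-0.03,-0.02,0.01],[-0.06,-0.04,0.02],[-0.1,-0.07,0.02],[-0.13,-0.09,0.03],[-0.16,-0.11,0.04]], "delta_rot": [[-0.02,0.01,0.03],[-0.04,0.01,0.06],[-0.05,0.02,0.08],[-0.07,0.02,0.11],[-0.09,0.03,0.14]], "claw": [0.4,0.4,0.4,0.4,0.4]}}

```text
t: 10.18
eef_pos: [425.2, 420.0, 279.6]
tcp_rot: [-2.79, -0.976, 0.624]
ft_force: [0.4, 0.5, 0.5]
opening: 0.599
grip_force: 0.0
```

Emit:
{"method": "arm_command", "body": {"delta_pos": [[-0.02,-0.03,-0.05],[-0.04,-0.07,-0.1],[-0.06,-0.1,-0.14],[-0.08,-0.14,-0.19],[-0.1,-0.17,-0.24]], "delta_rot": [[-0.02,0.04,0.01],[-0.04,0.08,0.03],[-0.05,0.11,0.04],[-0.07,0.15,0.06],[-0.09,0.19,0.07]], "claw": [0.4,0.4,0.4,0.4,0.4]}}

```text
t: 10.6
eef_pos: [400.6, 377.0, 219.6]
tcp_rot: [-2.692, -0.651, 0.661]
ft_force: [-0.7, 0.0, 0.1]
opening: 0.601
grip_force: 0.0
```

Emit:
{"method": "arm_command", "body": {"delta_pos": [[-0.01,-0.09,-0.05],[-0.02,-0.17,-0.1],[-0.04,-0.26,-0.16],[-0.05,-0.34,-0.21],[-0.06,-0.43,-0.26]], "delta_rot": [[-0.04,0.04,-0.01],[-0.09,0.07,-0.01],[-0.13,0.11,-0.02],[-0.18,0.14,-0.02],[-0.22,0.18,-0.03]], "claw": [0.4,0.4,0.4,0.4,0.4]}}

```text
t: 11.02
eef_pos: [385.8, 269.3, 154.9]
tcp_rot: [-2.804, -0.215, 0.66]
ft_force: [0.3, 0.1, 0.2]
opening: 0.601
grip_force: 0.0
```

Emit:
{"method": "arm_command", "body": {"delta_pos": [[0.01,-0.13,-0.02],[0.03,-0.26,-0.04],[0.04,-0.39,-0.07],[0.06,-0.52,-0.09],[0.07,-0.65,-0.11]], "delta_rot": [[-0.06,0.01,-0.02],[-0.12,0.03,-0.04],[-0.19,0.04,-0.06],[-0.25,0.06,-0.08],[-0.31,0.07,-0.1]], "claw": [0.4,0.4,0.4,0.4,0.4]}}

```text
t: 11.43
eef_pos: [404.0, 106.2, 127.9]
tcp_rot: [3.135, 0.148, 0.51]
ft_force: [-0.7, -0.6, -0.1]
opening: 0.601
grip_force: 0.0
```

```bash
sed -i 's/^SL=.*/SL={4:(565.8,369.2),3:(511.9,366),2:(458.1,362.5),1:(404.2,358.8)}/' plan.py
python3 - <<'E'
from plan import *
from h import *
(p,q)=cur();A0=pick((401.3,109.7),29.4,37,0);d=delta(p,A0);print(p[0],q,d)
im=read_camera("side");g=cv2.cvtColor(im,cv2.COLOR_RGB2GRAY)
u,v=proj("side",(401.3,109.7,37));print(u,v)
m=(g<70).astype(np.uint8);x,y=int(u)-20,int(v)-16
n,l,st,ce=cv2.connectedComponentsWithStats(m[y:y+32,x:x+40]);print([(ce[i]+[x,y]).round(1).tolist()+[int(st[i,4])] for i in range(1,n)])
E
```

```text
[404.028 106.17  127.882] [ 0.138  0.387  2.06  -0.081  0.832  1.257] [-0.019  0.009 -0.431  0.006 -0.003  0.002]
274.62850607349094 251.67758654489973
[[273.7, 250.6, 42]]
```

Lid b's bar in the side view matches its predicted position within 1 px. I'll grasp it.

Emit:
{"method": "arm_command", "body": {"delta_pos": [[-0.019,0.009,-0.12],[-0.019,0.009,-0.26],[-0.019,0.009,-0.38],[-0.019,0.009,-0.431],[-0.019,0.009,-0.431]], "delta_rot": [[0.006,-0.003,0.002],[0.006,-0.003,0.002],[0.006,-0.003,0.002],[0.006,-0.003,0.002],[0.006,-0.003,0.002]], "claw": [0.4,0.4,0.4,0.4,0.4]}}

```text
t: 11.9
eef_pos: [396.9, 110.1, 17.6]
tcp_rot: [-3.135, 0.141, 0.517]
ft_force: [-0.9, -0.8, -0.2]
opening: 0.601
grip_force: 0.0
```

Emit:
{"method": "arm_command", "body": {"delta_pos": [[0,0,0],[0,0,0],[0,0,0],[0,0,0],[0,0,0]], "delta_rot": [[0,0,0],[0,0,0],[0,0,0],[0,0,0],[0,0,0]], "claw": [1,1,1,1,1]}}

```text
t: 12.32
eef_pos: [398.1, 110.7, 21.2]
tcp_rot: [-3.138, 0.135, 0.517]
ft_force: [-1.0, -0.0, 0.2]
opening: 0.302
grip_force: 0.0
```

Emit:
{"method": "arm_command", "body": {"delta_pos": [[0,0,0],[0,0,0],[0,0,0],[0,0,0],[0,0,0]], "delta_rot": [[0,0,0],[0,0,0],[0,0,0],[0,0,0],[0,0,0]], "claw": [1,1,1,1,1]}}

```text
t: 12.73
eef_pos: [397.8, 110.7, 20.7]
tcp_rot: [-3.137, 0.136, 0.517]
ft_force: [-0.1, -0.4, 6.7]
opening: 0.122
grip_force: 30.0
```

Emit:
{"method": "arm_command", "body": {"delta_pos": [[0,0,0.14],[0.03,0.03,0.3],[0.06,0.06,0.46],[0.08,0.08,0.62],[0.08,0.08,0.76]], "delta_rot": [[0,0,0],[0,0,0],[0,0,0],[0,0,0],[0,0,0]], "claw": [1,1,1,1,1]}}

```text
t: 13.15
eef_pos: [418.1, 131.4, 213.0]
tcp_rot: [-3.137, 0.134, 0.518]
ft_force: [0.1, 0.2, -0.8]
opening: 0.121
grip_force: 30.0
```

Run:
```python
from plan import *
(p,q)=cur();print(p[0],q)
qb,e=ik(*place(3,110),np.array([.65,.65,2.1,4.0,.7,-2]))
pe=path([q,QM,qb],p);print("res",delta(pe,place(3,110)),"down",delta(place(3,110),place(3,1)))
```

```text
[418.147 131.374 213.032] [ 0.179  0.283  1.921 -0.046  1.067  1.257]
pos [-0.11  0.54 -0.  ] rot [ 0.28 -0.03  0.12] | tcp [391. 267. 212.] q [0.25 0.27 1.99 0.47 0.94 0.79]
pos [-0.01  0.4   0.11] rot [ 0.22 -0.12  0.04] | tcp [389. 366. 241.] q [0.31 0.27 2.06 0.98 0.81 0.33]
pos [0.07 0.2  0.12] rot [ 0.12 -0.14 -0.04] | tcp [405. 416. 272.] q [ 0.38  0.26  2.13  1.49  0.68 -0.14]
pos [0.07 0.01 0.04] rot [ 0.02 -0.12 -0.09] | tcp [423. 420. 282.] q [ 0.45  0.25  2.2   2.    0.55 -0.6 ]
pos [0.32 0.07 0.05] rot [ 0.07 -0.08 -0.16] | tcp [503. 436. 293.] q [ 0.53  0.35  2.14  2.72  0.57 -1.12]
pos [ 0.23 -0.1  -0.14] rot [-0.04 -0.01 -0.2 ] | tcp [560. 410. 259.] q [ 0.6   0.45  2.09  3.45  0.58 -1.63]
pos [ 0.   -0.17 -0.31] rot [-0.1   0.09 -0.19] | tcp [561. 369. 181.] q [ 0.68  0.55  2.03  4.17  0.6  -2.15]
res [ 0.002  0.001  0.004  0.005  0.    -0.002] down [-0.184 -0.012 -0.395  0.     0.     0.   ]
```

Emit:
{"method": "arm_command", "body": {"delta_pos": [[-0.02,0.11,0],[-0.04,0.22,0],[-0.07,0.32,0],[-0.09,0.43,0],[-0.11,0.54,0]], "delta_rot": [[0.06,-0.01,0.02],[0.11,-0.01,0.05],[0.17,-0.02,0.07],[0.22,-0.02,0.1],[0.28,-0.03,0.12]], "claw": [1,1,1,1,1]}}

```text
t: 13.57
eef_pos: [389.9, 266.9, 210.8]
tcp_rot: [-2.804, -0.161, 0.707]
ft_force: [0.2, 0.3, -0.7]
opening: 0.123
grip_force: 30.0
```

Emit:
{"method": "arm_command", "body": {"delta_pos": [[0,0.08,0.02],[0,0.16,0.04],[-0.01,0.24,0.07],[-0.01,0.32,0.09],[-0.01,0.4,0.11]], "delta_rot": [[0.04,-0.02,0.01],[0.09,-0.05,0.02],[0.13,-0.07,0.02],[0.18,-0.1,0.03],[0.22,-0.12,0.04]], "claw": [1,1,1,1,1]}}

```text
t: 13.98
eef_pos: [387.1, 366.2, 238.1]
tcp_rot: [-2.659, -0.53, 0.719]
ft_force: [1.5, -0.1, -0.7]
opening: 0.122
grip_force: 30.0
```

Emit:
{"method": "arm_command", "body": {"delta_pos": [[0.01,0.04,0.02],[0.03,0.08,0.05],[0.04,0.12,0.07],[0.06,0.16,0.1],[0.07,0.2,0.12]], "delta_rot": [[0.02,-0.03,-0.01],[0.05,-0.06,-0.02],[0.07,-0.08,-0.02],[0.1,-0.11,-0.03],[0.12,-0.14,-0.04]], "claw": [1,1,1,1,1]}}

```text
t: 14.4
eef_pos: [405.6, 415.8, 268.1]
tcp_rot: [-2.651, -0.818, 0.649]
ft_force: [-0.1, -0.2, -0.6]
opening: 0.127
grip_force: 30.0
```

Emit:
{"method": "arm_command", "body": {"delta_pos": [[0.01,0,0.01],[0.03,0,0.02],[0.04,0.01,0.02],[0.06,0.01,0.03],[0.07,0.01,0.04]], "delta_rot": [[0,-0.02,-0.02],[0.01,-0.05,-0.04],[0.01,-0.07,-0.05],[0.02,-0.1,-0.07],[0.02,-0.12,-0.09]], "claw": [1,1,1,1,1]}}

```text
t: 14.82
eef_pos: [422.6, 417.7, 277.2]
tcp_rot: [-2.792, -0.987, 0.618]
ft_force: [0.6, -0.3, -1.4]
opening: 0.123
grip_force: 30.0
```

Emit:
{"method": "arm_command", "body": {"delta_pos": [[0.06,0.01,0.01],[0.13,0.03,0.02],[0.19,0.04,0.03],[0.26,0.06,0.04],[0.32,0.07,0.05]], "delta_rot": [[0.01,-0.02,-0.03],[0.03,-0.03,-0.06],[0.04,-0.05,-0.1],[0.06,-0.06,-0.13],[0.07,-0.08,-0.16]], "claw": [1,1,1,1,1]}}

```text
t: 15.23
eef_pos: [503.4, 435.7, 290.0]
tcp_rot: [-2.697, -1.147, 0.282]
ft_force: [0.8, -0.0, -0.8]
opening: 0.124
grip_force: 30.0
```

Emit:
{"method": "arm_command", "body": {"delta_pos": [[0.05,-0.02,-0.03],[0.09,-0.04,-0.06],[0.14,-0.06,-0.08],[0.18,-0.08,-0.11],[0.23,-0.1,-0.14]], "delta_rot": [[-0.01,0,-0.04],[-0.02,0,-0.08],[-0.02,-0.01,-0.12],[-0.03,-0.01,-0.16],[-0.04,-0.01,-0.2]], "claw": [1,1,1,1,1]}}

```text
t: 15.65
eef_pos: [559.9, 410.2, 254.1]
tcp_rot: [-2.86, -1.148, 0.116]
ft_force: [0.5, -0.1, -1.1]
opening: 0.123
grip_force: 30.0
```

Emit:
{"method": "arm_command", "body": {"delta_pos": [[0,-0.03,-0.06],[0,-0.07,-0.12],[0,-0.1,-0.18],[0,-0.14,-0.25],[0,-0.17,-0.31]], "delta_rot": [[-0.02,0.02,-0.04],[-0.04,0.04,-0.08],[-0.06,0.05,-0.11],[-0.08,0.07,-0.15],[-0.1,0.09,-0.19]], "claw": [1,1,1,1,1]}}

```text
t: 16.07
eef_pos: [559.3, 367.3, 176.2]
tcp_rot: [3.125, -0.989, 0.079]
ft_force: [0.8, -0.1, -1.1]
opening: 0.12
grip_force: 30.0
```

Run:
```python
from plan import *
(p,q)=cur();print(p[0],q)
print("to",delta(p,place(3,40)),"then",delta(place(3,40),place(3,0)))
```

```text
[559.314 367.332 176.196] [ 0.68   0.544  2.05   4.168  0.604 -2.144]
to [-0.111 -0.    -0.233  0.006 -0.003 -0.   ] then [-0.067 -0.004 -0.145  0.     0.     0.   ]
```

Emit:
{"method": "arm_command", "body": {"delta_pos": [[-0.022,0,-0.05],[-0.044,0,-0.1],[-0.067,0,-0.145],[-0.089,0,-0.19],[-0.111,0,-0.233]], "delta_rot": [[0.006,-0.003,0],[0.006,-0.003,0],[0.006,-0.003,0],[0.006,-0.003,0],[0.006,-0.003,0]], "claw": [1,1,1,1,1]}}

```text
t: 16.48
eef_pos: [531.8, 368.1, 118.6]
tcp_rot: [-3.138, -0.997, 0.065]
ft_force: [-0.1, -0.1, -0.4]
opening: 0.121
grip_force: 30.0
```

Emit:
{"method": "arm_command", "body": {"delta_pos": [[-0.014,0,-0.03],[-0.028,-0.001,-0.06],[-0.04,-0.002,-0.09],[-0.05,-0.003,-0.115],[-0.06,-0.004,-0.13]], "delta_rot": [[0,0,0],[0,0,0],[0,0,0],[0,0,0],[0,0,0]], "claw": [1,1,1,1,1]}}

```text
t: 16.9
eef_pos: [517.2, 367.1, 86.4]
tcp_rot: [-3.138, -0.998, 0.065]
ft_force: [-0.5, 0.8, -1.3]
opening: 0.122
grip_force: 30.0
```

Run:
```python
from plan import *
(p,q)=cur();print(p[0],q)
from cell import state
print(delta(p,place(3,0)),state()["ft_force"])
```

```text
[517.168 367.121  86.382] [ 0.737  0.711  2.163  3.954  0.799 -1.799]
[-0.01  -0.004 -0.019 -0.002  0.002 -0.002] [-0.49   0.827 -1.262]
```

Emit:
{"method": "arm_command", "body": {"delta_pos": [[-0.003,-0.001,-0.008],[-0.006,-0.001,-0.016],[-0.006,-0.001,-0.016],[-0.006,-0.001,-0.016],[-0.006,-0.001,-0.016]], "delta_rot": [[0,0,0],[0,0,0],[0,0,0],[0,0,0],[0,0,0]], "claw": [1,1,1,1,1]}}

```text
t: 17.32
eef_pos: [516.1, 367.5, 83.7]
tcp_rot: [-3.136, -0.999, 0.064]
ft_force: [-0.4, 4.7, 1.0]
opening: 0.121
grip_force: 30.0
```

Emit:
{"method": "arm_command", "body": {"delta_pos": [[0,0,0],[0,0,0],[0,0,0],[0,0,0],[0,0,0]], "delta_rot": [[0,0,0],[0,0,0],[0,0,0],[0,0,0],[0,0,0]], "claw": [0.6,0.6,0.6,0.6,0.6]}}

```text
t: 17.73
eef_pos: [515.8, 366.7, 83.1]
tcp_rot: [-3.137, -0.998, 0.064]
ft_force: [0.0, 0.8, -0.1]
opening: 0.387
grip_force: 0.0
```

Emit:
{"method": "arm_command", "body": {"delta_pos": [[0,0,0],[-0.06,-0.004,0.04],[-0.14,-0.01,0.09],[-0.23,-0.015,0.15],[-0.32,-0.02,0.21]], "delta_rot": [[0,0,0],[0,0,0],[0,0,0],[0,0,0],[0,0,0]], "claw": [0.6,0.6,0.6,0.6,0.6]}}

```text
t: 18.15
eef_pos: [435.1, 361.4, 135.8]
tcp_rot: [-3.138, -0.998, 0.064]
ft_force: [0.2, 0.0, 0.1]
opening: 0.4
grip_force: 0.0
```

Run:
```python
from plan import *
from find import *
t=read_camera("top");im=read_camera("side")[:,:,::-1]
print(lids(t,(257,190),67))
a=cv2.resize(im[170:270,200:330],None,fx=4,fy=4,interpolation=2)
b=cv2.resize(t[150:250,150:220,::-1],None,fx=4,fy=4,interpolation=2)
cv2.imwrite("pics/c9.png",np.hstack([a,b]))
(p,q)=cur();print(p[0],q)
A=pick((628.4,192.5),-8.5,67,110);qa,e=ik(*A,np.array([.1,.6,1.7,0,.8,.5]));print(e,qa)
q2=QM.copy();q2[1]+=.15;q2[2]-=.15
pe=path([q,q2,qa],p);print(pe[0],A[0])
```

```text
(array([627.8, 193.5]), -8.2, 65)
[433.749 362.016 137.259] [ 0.869  0.572  2.273  4.121  0.81  -1.86 ]
1.9623168243592168e-10 [0.179 0.639 1.444 0.048 1.191 1.878]
pos [0.17 0.35 0.28] rot [ 0.16 -0.04  0.21] | tcp [476. 450. 206.] q [ 0.73  0.51  2.2   3.41  0.72 -1.44]
pos [0.04 0.15 0.16] rot [0.04 0.   0.2 ] | tcp [486. 486. 247.] q [ 0.59  0.46  2.12  2.71  0.64 -1.02]
pos [ 0.04 -0.12  0.03] rot [-0.1   0.02  0.14] | tcp [497. 456. 254.] q [ 0.45  0.4   2.05  2.    0.55 -0.6 ]
pos [ 0.07  0.05 -0.01] rot [0.04 0.14 0.03] | tcp [513. 470. 252.] q [ 0.4   0.45  1.93  1.61  0.68 -0.1 ]
pos [ 0.05 -0.07 -0.09] rot [-0.04  0.17  0.01] | tcp [526. 452. 231.] q [0.34 0.5  1.81 1.22 0.81 0.39]
pos [ 0.08 -0.22 -0.13] rot [-0.13  0.17 -0.05] | tcp [546. 398. 198.] q [0.29 0.54 1.69 0.83 0.93 0.89]
pos [ 0.13 -0.35 -0.11] rot [-0.2   0.13 -0.12] | tcp [580. 309. 169.] q [0.23 0.59 1.57 0.44 1.06 1.38]
pos [ 0.19 -0.47 -0.04] rot [-0.24  0.05 -0.2 ] | tcp [626. 193. 160.] q [0.18 0.64 1.44 0.05 1.19 1.88]
[626.249 192.016 159.759] [626.06  192.85  160.165]
```

View pics/c9.png

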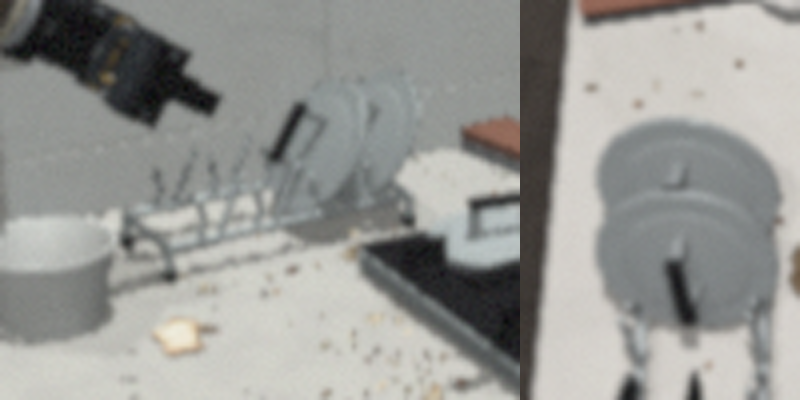

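Emit:
{"method": "arm_command", "body": {"delta_pos": [[0.0,0.07,0.07],[0.03,0.14,0.13],[0.08,0.21,0.18],[0.12,0.28,0.23],[0.17,0.35,0.28]], "delta_rot": [[0.03,-0.01,0.04],[0.06,-0.02,0.08],[0.1,-0.02,0.13],[0.13,-0.03,0.17],[0.16,-0.04,0.21]], "claw": [0.4,0.4,0.4,0.4,0.4]}}

```text
t: 18.67
eef_pos: [478.9, 450.0, 206.2]
tcp_rot: [-2.644, -1.068, -0.027]
ft_force: [0.8, 1.9, -0.3]
opening: 0.597
grip_force: 0.0
```

Emit:
{"method": "arm_command", "body": {"delta_pos": [[0.01,0.03,0.03],[0.02,0.06,0.06],[0.02,0.09,0.1],[0.03,0.12,0.13],[0.04,0.15,0.16]], "delta_rot": [[0.01,0,0.04],[0.02,0,0.08],[0.02,0,0.12],[0.03,0,0.16],[0.04,0,0.2]], "claw": [0.4,0.4,0.4,0.4,0.4]}}

```text
t: 19.08
eef_pos: [488.9, 486.9, 245.6]
tcp_rot: [-2.518, -1.072, 0.176]
ft_force: [-0.7, -0.3, -0.6]
opening: 0.601
grip_force: 0.0
```

Emit:
{"method": "arm_command", "body": {"delta_pos": [[0.01,-0.02,0.01],[0.02,-0.05,0.01],[0.02,-0.07,0.02],[0.03,-0.1,0.02],[0.04,-0.12,0.03]], "delta_rot": [[-0.02,0,0.03],[-0.04,0.01,0.06],[-0.06,0.01,0.08],[-0.08,0.02,0.11],[-0.1,0.02,0.14]], "claw": [0.4,0.4,0.4,0.4,0.4]}}

```text
t: 19.5
eef_pos: [499.1, 455.8, 252.4]
tcp_rot: [-2.778, -0.979, 0.618]
ft_force: [-0.0, 0.1, 0.1]
opening: 0.601
grip_force: 0.0
```

Emit:
{"method": "arm_command", "body": {"delta_pos": [[0.01,0.01,0],[0.03,0.02,0],[0.04,0.03,-0.01],[0.06,0.04,-0.01],[0.07,0.05,-0.01]], "delta_rot": [[0.01,0.03,0.01],[0.02,0.06,0.01],[0.02,0.08,0.02],[0.03,0.11,0.02],[0.04,0.14,0.03]], "claw": [0.4,0.4,0.4,0.4,0.4]}}

```text
t: 19.92
eef_pos: [516.7, 469.1, 250.1]
tcp_rot: [-2.505, -0.821, 0.449]
ft_force: [-1.3, 1.3, 1.1]
opening: 0.6
grip_force: 0.0
```

Emit:
{"method": "arm_command", "body": {"delta_pos": [[0.01,-0.01,-0.02],[0.02,-0.03,-0.04],[0.03,-0.04,-0.05],[0.04,-0.06,-0.07],[0.05,-0.07,-0.09]], "delta_rot": [[-0.01,0.03,0],[-0.02,0.07,0],[-0.02,0.1,0.01],[-0.03,0.14,0.01],[-0.04,0.17,0.01]], "claw": [0.4,0.4,0.4,0.4,0.4]}}

```text
t: 20.33
eef_pos: [529.4, 450.8, 227.3]
tcp_rot: [-2.435, -0.551, 0.419]
ft_force: [-0.3, -0.1, 0.1]
opening: 0.6
grip_force: 0.0
```

Emit:
{"method": "arm_command", "body": {"delta_pos": [[0.02,-0.04,-0.02],[0.03,-0.09,-0.04],[0.05,-0.13,-0.07],[0.06,-0.18,-0.1],[0.08,-0.22,-0.13]], "delta_rot": [[-0.03,0.03,-0.01],[-0.05,0.07,-0.02],[-0.08,0.1,-0.03],[-0.1,0.14,-0.04],[-0.13,0.17,-0.05]], "claw": [0.4,0.4,0.4,0.4,0.4]}}

```text
t: 20.75
eef_pos: [548.9, 395.3, 194.5]
tcp_rot: [-2.528, -0.224, 0.374]
ft_force: [-0.6, 0.0, 0.5]
opening: 0.6
grip_force: 0.0
```

Emit:
{"method": "arm_command", "body": {"delta_pos": [[0.03,-0.07,-0.01],[0.05,-0.14,-0.03],[0.08,-0.21,-0.05],[0.1,-0.28,-0.08],[0.13,-0.35,-0.11]], "delta_rot": [[-0.04,0.03,-0.02],[-0.08,0.05,-0.05],[-0.12,0.08,-0.07],[-0.16,0.1,-0.1],[-0.2,0.13,-0.12]], "claw": [0.4,0.4,0.4,0.4,0.4]}}

```text
t: 21.17
eef_pos: [581.3, 307.8, 167.7]
tcp_rot: [-2.772, 0.06, 0.203]
ft_force: [-0.7, 0.2, -0.4]
opening: 0.603
grip_force: 0.0
```

Emit:
{"method": "arm_command", "body": {"delta_pos": [[0.04,-0.09,-0.01],[0.08,-0.19,-0.02],[0.11,-0.28,-0.02],[0.15,-0.38,-0.03],[0.19,-0.47,-0.04]], "delta_rot": [[-0.05,0.01,-0.04],[-0.1,0.02,-0.08],[-0.14,0.03,-0.12],[-0.19,0.04,-0.16],[-0.24,0.05,-0.2]], "claw": [0.4,0.4,0.4,0.4,0.4]}}

```text
t: 21.58
eef_pos: [629.2, 189.6, 157.9]
tcp_rot: [3.135, 0.147, -0.156]
ft_force: [0.2, 0.3, -1.0]
opening: 0.604
grip_force: 0.0
```

```bash
sed -i 's/^SL=.*/SL={4:(565.8,369.2),3:(511.9,366),2:(458.1,364),1:(404.2,358.8)}/' plan.py
python3 - <<'E'
from plan import *
(p,q)=cur();A0=pick((628,193),-8.4,67,0);d=delta(p,A0);print(p[0],q,d)
E
```

```text
[629.222 189.602 157.915] [0.175 0.646 1.435 0.044 1.202 1.882] [-0.014  0.015 -0.431  0.004 -0.005  0.005]
```

Emit:
{"method": "arm_command", "body": {"delta_pos": [[-0.014,0.015,-0.12],[-0.014,0.015,-0.26],[-0.014,0.015,-0.38],[-0.014,0.015,-0.431],[-0.014,0.015,-0.431]], "delta_rot": [[0.004,-0.005,0.005],[0.004,-0.005,0.005],[0.004,-0.005,0.005],[0.004,-0.005,0.005],[0.004,-0.005,0.005]], "claw": [0.4,0.4,0.4,0.4,0.4]}}

```text
t: 22.0
eef_pos: [623.7, 194.8, 47.0]
tcp_rot: [-3.138, 0.146, -0.142]
ft_force: [-0.6, -0.2, 0.3]
opening: 0.598
grip_force: 0.0
```

Emit:
{"method": "arm_command", "body": {"delta_pos": [[0,0,0],[0,0,0],[0,0,0],[0,0,0],[0,0,0]], "delta_rot": [[0,0,0],[0,0,0],[0,0,0],[0,0,0],[0,0,0]], "claw": [1,1,1,1,1]}}

```text
t: 22.42
eef_pos: [625.3, 195.8, 51.6]
tcp_rot: [-3.135, 0.138, -0.141]
ft_force: [-0.2, -0.3, 0.3]
opening: 0.309
grip_force: 0.0
```

Emit:
{"method": "arm_command", "body": {"delta_pos": [[0,0,0],[0,0,0],[0,0,0],[0,0,0],[0,0,0]], "delta_rot": [[0,0,0],[0,0,0],[0,0,0],[0,0,0],[0,0,0]], "claw": [1,1,1,1,1]}}

```text
t: 22.83
eef_pos: [624.9, 195.7, 50.7]
tcp_rot: [-3.136, 0.14, -0.142]
ft_force: [-0.8, -0.9, 4.2]
opening: 0.122
grip_force: 30.0
```

Emit:
{"method": "arm_command", "body": {"delta_pos": [[0,0,0.14],[-0.02,0.03,0.3],[-0.08,0.06,0.44],[-0.14,0.08,0.58],[-0.2,0.08,0.7]], "delta_rot": [[0,0,0],[0,0,0],[0,0,0],[0,0,0],[0,0,0]], "claw": [1,1,1,1,1]}}

```text
t: 23.25
eef_pos: [574.2, 216.5, 227.4]
tcp_rot: [-3.135, 0.139, -0.141]
ft_force: [-0.5, 0.3, -1.1]
opening: 0.126
grip_force: 30.0
```

Run:
```python
from plan import *
(p,q)=cur();print(p[0],q)
qb,e=ik(*place(2,110),np.array([.65,.65,2.1,4.0,.7,-2]))
pe=path([q,QM,qb],p);print("res",delta(pe,place(2,110)))
```

```text
[574.201 216.453 227.365] [0.228 0.513 1.491 0.059 1.267 1.919]
pos [-0.22  0.43  0.01] rot [ 0.25 -0.04  0.21] | tcp [519. 323. 230.] q [0.27 0.46 1.63 0.45 1.12 1.42]
pos [-0.16  0.31  0.09] rot [ 0.21 -0.13  0.12] | tcp [479. 402. 253.] q [0.32 0.41 1.77 0.84 0.98 0.91]
pos [-0.09  0.17  0.11] rot [ 0.13 -0.17  0.04] | tcp [455. 444. 279.] q [0.36 0.36 1.92 1.22 0.84 0.41]
pos [-0.06  0.02  0.05] rot [ 0.04 -0.17 -0.01] | tcp [441. 449. 292.] q [ 0.41  0.3   2.06  1.61  0.69 -0.1 ]
pos [-0.08 -0.12 -0.04] rot [-0.05 -0.14 -0.05] | tcp [423. 420. 282.] q [ 0.45  0.25  2.2   2.    0.55 -0.6 ]
pos [0.24 0.1  0.04] rot [ 0.08 -0.07 -0.16] | tcp [482. 443. 292.] q [ 0.55  0.34  2.17  2.73  0.59 -1.1 ]
pos [ 0.16 -0.11 -0.14] rot [-0.04 -0.01 -0.2 ] | tcp [522. 417. 258.] q [ 0.65  0.43  2.15  3.46  0.62 -1.6 ]
pos [-0.06 -0.2  -0.3 ] rot [-0.11  0.09 -0.2 ] | tcp [507. 367. 181.] q [ 0.75  0.52  2.12  4.19  0.66 -2.1 ]
res [ 0.003  0.003 -0.004 -0.003 -0.004  0.004]
```

Emit:
{"method": "arm_command", "body": {"delta_pos": [[-0.04,0.08,0.02],[-0.09,0.17,0.02],[-0.13,0.26,0.02],[-0.18,0.34,0.02],[-0.22,0.43,0.02]], "delta_rot": [[0.05,-0.01,0.04],[0.1,-0.02,0.08],[0.15,-0.02,0.13],[0.2,-0.03,0.17],[0.25,-0.04,0.21]], "claw": [1,1,1,1,1]}}

```text
t: 23.67
eef_pos: [519.1, 323.9, 230.6]
tcp_rot: [-2.743, 0.057, 0.235]
ft_force: [0.1, 1.0, -1.8]
opening: 0.126
grip_force: 30.0
```

Emit:
{"method": "arm_command", "body": {"delta_pos": [[-0.03,0.06,0.02],[-0.06,0.12,0.04],[-0.1,0.19,0.05],[-0.13,0.25,0.07],[-0.16,0.31,0.09]], "delta_rot": [[0.04,-0.03,0.02],[0.08,-0.05,0.05],[0.13,-0.08,0.07],[0.17,-0.1,0.1],[0.21,-0.13,0.12]], "claw": [1,1,1,1,1]}}

```text
t: 24.08
eef_pos: [479.6, 401.2, 253.0]
tcp_rot: [-2.495, -0.241, 0.402]
ft_force: [1.0, 0.9, -1.1]
opening: 0.12
grip_force: 30.0
```

Emit:
{"method": "arm_command", "body": {"delta_pos": [[-0.02,0.03,0.02],[-0.04,0.07,0.04],[-0.05,0.1,0.07],[-0.07,0.14,0.09],[-0.09,0.17,0.11]], "delta_rot": [[0.03,-0.03,0.01],[0.05,-0.07,0.02],[0.08,-0.1,0.02],[0.1,-0.14,0.03],[0.13,-0.17,0.04]], "claw": [1,1,1,1,1]}}

```text
t: 24.5
eef_pos: [456.9, 443.6, 280.8]
tcp_rot: [-2.412, -0.569, 0.431]
ft_force: [0.4, 0.6, -1.4]
opening: 0.124
grip_force: 30.0
```

Emit:
{"method": "arm_command", "body": {"delta_pos": [[-0.01,0,0.01],[-0.02,0.01,0.02],[-0.04,0.01,0.03],[-0.05,0.02,0.04],[-0.06,0.02,0.05]], "delta_rot": [[0.01,-0.03,0],[0.02,-0.07,0],[0.02,-0.1,-0.01],[0.03,-0.14,-0.01],[0.04,-0.17,-0.01]], "claw": [1,1,1,1,1]}}

```text
t: 24.92
eef_pos: [441.8, 448.2, 292.8]
tcp_rot: [-2.49, -0.836, 0.465]
ft_force: [0.8, -0.2, -0.5]
opening: 0.121
grip_force: 30.0
```

Emit:
{"method": "arm_command", "body": {"delta_pos": [[-0.02,-0.02,-0.01],[-0.03,-0.05,-0.02],[-0.05,-0.07,-0.02],[-0.06,-0.1,-0.03],[-0.08,-0.12,-0.04]], "delta_rot": [[-0.01,-0.03,-0.01],[-0.02,-0.06,-0.02],[-0.03,-0.08,-0.03],[-0.04,-0.11,-0.04],[-0.05,-0.14,-0.05]], "claw": [1,1,1,1,1]}}

```text
t: 25.33
eef_pos: [422.4, 417.5, 282.7]
tcp_rot: [-2.786, -0.984, 0.62]
ft_force: [0.5, 1.3, -1.3]
opening: 0.124
grip_force: 30.0
```

Emit:
{"method": "arm_command", "body": {"delta_pos": [[0.05,0.02,0.01],[0.1,0.04,0.02],[0.14,0.06,0.02],[0.19,0.08,0.03],[0.24,0.1,0.04]], "delta_rot": [[0.02,-0.01,-0.03],[0.03,-0.03,-0.06],[0.05,-0.04,-0.1],[0.06,-0.06,-0.13],[0.08,-0.07,-0.16]], "claw": [1,1,1,1,1]}}

```text
t: 25.75
eef_pos: [482.6, 443.1, 292.5]
tcp_rot: [-2.644, -1.136, 0.243]
ft_force: [0.2, 0.0, 0.2]
opening: 0.123
grip_force: 30.0
```

Emit:
{"method": "arm_command", "body": {"delta_pos": [[0.03,-0.02,-0.03],[0.06,-0.04,-0.06],[0.1,-0.07,-0.08],[0.13,-0.09,-0.11],[0.16,-0.11,-0.14]], "delta_rot": [[-0.01,0,-0.04],[-0.02,0,-0.08],[-0.02,-0.01,-0.12],[-0.03,-0.01,-0.16],[-0.04,-0.01,-0.2]], "claw": [1,1,1,1,1]}}

```text
t: 26.17
eef_pos: [522.4, 415.1, 256.9]
tcp_rot: [-2.8, -1.139, 0.07]
ft_force: [0.6, 0.5, -0.9]
opening: 0.122
grip_force: 30.0
```

Emit:
{"method": "arm_command", "body": {"delta_pos": [[-0.01,-0.04,-0.06],[-0.02,-0.08,-0.12],[-0.04,-0.12,-0.18],[-0.05,-0.16,-0.24],[-0.06,-0.2,-0.3]], "delta_rot": [[-0.02,0.02,-0.04],[-0.04,0.04,-0.08],[-0.07,0.05,-0.12],[-0.09,0.07,-0.16],[-0.11,0.09,-0.2]], "claw": [1,1,1,1,1]}}

```text
t: 26.58
eef_pos: [506.5, 365.3, 181.8]
tcp_rot: [-3.137, -0.985, 0.051]
ft_force: [0.2, 0.1, -1.9]
opening: 0.124
grip_force: 30.0
```

Run:
```python
from plan import *
(p,q)=cur();print(p[0],q)
print("to",delta(p,place(2,40)),"then",delta(place(2,40),place(2,0)))
```

```text
[506.539 365.275 181.784] [ 0.752  0.501  2.129  4.218  0.651 -2.111]
to [-0.115  0.    -0.255 -0.001 -0.006  0.006] then [-0.067 -0.004 -0.145  0.     0.     0.   ]
```

Emit:
{"method": "arm_command", "body": {"delta_pos": [[-0.023,0,-0.055],[-0.046,0,-0.11],[-0.069,0,-0.16],[-0.092,0,-0.21],[-0.115,0,-0.255]], "delta_rot": [[0,-0.006,0.006],[0,-0.006,0.006],[0,-0.006,0.006],[0,-0.006,0.006],[0,-0.006,0.006]], "claw": [1,1,1,1,1]}}

```text
t: 27.0
eef_pos: [478.2, 365.7, 118.1]
tcp_rot: [-3.134, -0.997, 0.061]
ft_force: [-0.4, 0.6, -0.6]
opening: 0.124
grip_force: 30.0
```

Emit:
{"method": "arm_command", "body": {"delta_pos": [[-0.014,0,-0.03],[-0.028,-0.001,-0.06],[-0.04,-0.002,-0.09],[-0.05,-0.003,-0.115],[-0.06,-0.004,-0.13]], "delta_rot": [[0,0,0],[0,0,0],[0,0,0],[0,0,0],[0,0,0]], "claw": [1,1,1,1,1]}}

```text
t: 27.42
eef_pos: [463.5, 364.7, 86.0]
tcp_rot: [-3.135, -0.998, 0.061]
ft_force: [-0.1, 0.9, -1.4]
opening: 0.123
grip_force: 30.0
```

Run:
```python
from plan import *
(p,q)=cur();print(p[0],q)
from cell import state
print(delta(p,place(2,0)),state()["ft_force"])
```

```text
[463.476 364.652  85.955] [ 0.82   0.701  2.246  3.996  0.862 -1.741]
[-0.01  -0.002 -0.017 -0.003  0.002 -0.002] [-0.134  0.923 -1.378]
```

Emit:
{"method": "arm_command", "body": {"delta_pos": [[-0.003,-0.001,-0.008],[-0.006,-0.001,-0.015],[-0.006,-0.001,-0.015],[-0.006,-0.001,-0.015],[-0.006,-0.001,-0.015]], "delta_rot": [[0,0,0],[0,0,0],[0,0,0],[0,0,0],[0,0,0]], "claw": [1,1,1,1,1]}}

```text
t: 27.83
eef_pos: [462.3, 364.5, 83.2]
tcp_rot: [-3.134, -0.998, 0.06]
ft_force: [-0.8, 0.4, -1.2]
opening: 0.124
grip_force: 30.0
```

Emit:
{"method": "arm_command", "body": {"delta_pos": [[0,0,0],[0,0,0],[0,0,0],[0,0,0],[0,0,0]], "delta_rot": [[0,0,0],[0,0,0],[0,0,0],[0,0,0],[0,0,0]], "claw": [0.6,0.6,0.6,0.6,0.6]}}

```text
t: 28.25
eef_pos: [462.2, 364.4, 83.0]
tcp_rot: [-3.134, -0.998, 0.061]
ft_force: [-0.5, 0.1, -0.6]
opening: 0.384
grip_force: 0.0
```

Emit:
{"method": "arm_command", "body": {"delta_pos": [[0,0,0],[-0.06,-0.004,0.04],[-0.14,-0.01,0.09],[-0.23,-0.015,0.15],[-0.32,-0.02,0.21]], "delta_rot": [[0,0,0],[0,0,0],[0,0,0],[0,0,0],[0,0,0]], "claw": [0.6,0.6,0.6,0.6,0.6]}}

```text
t: 28.67
eef_pos: [381.3, 358.9, 135.6]
tcp_rot: [-3.135, -0.997, 0.061]
ft_force: [-0.7, 0.5, 0.9]
opening: 0.403
grip_force: 0.0
```

Run:
```python
from plan import *
from find import *
t=read_camera("top");im=read_camera("side")[:,:,::-1]
cv2.imwrite("pics/top5.png",t[:,:,::-1]);cv2.imwrite("pics/side5.png",im)
a=cv2.resize(im[160:300,200:400],None,fx=2.7,fy=2.7,interpolation=2)
cv2.imwrite("pics/c10.png",np.vstack([a[:, :540],cv2.resize(t[150:245,160:400,::-1],(540,214),interpolation=2)]))
(p,q)=cur();print(p[0],q)
A=(np.array([535.,0,200]),tool(11,90));qa,e=ik(*A,np.array([-.1,.5,1.7,0,.9,1.4]));print(e,qa)
pe=path([q,QM,qa],p);print(pe[0],A[0])
```

```text
[380.071 359.543 137.04 ] [ 0.977  0.561  2.337  4.197  0.862 -1.817]
3.0729169691728113e-10 [-0.123  0.382  1.795 -0.     0.964  1.255]
pos [0.15 0.33 0.32] rot [ 0.18 -0.03  0.22] | tcp [418. 441. 216.] q [ 0.8   0.46  2.29  3.46  0.76 -1.41]
pos [0.01 0.09 0.21] rot [0.04 0.   0.2 ] | tcp [420. 466. 269.] q [ 0.63  0.35  2.25  2.73  0.65 -1.01]
pos [ 0.01 -0.18  0.05] rot [-0.12 -0.    0.13] | tcp [423. 420. 282.] q [ 0.45  0.25  2.2   2.    0.55 -0.6 ]
pos [ 0.14 -0.13 -0.05] rot [-0.02  0.11  0.02] | tcp [457. 386. 269.] q [ 0.31  0.28  2.1   1.5   0.65 -0.14]
pos [ 0.12 -0.33 -0.13] rot [-0.1   0.13 -0.03] | tcp [488. 305. 237.] q [0.16 0.32 2.   1.   0.76 0.33]
pos [ 0.11 -0.52 -0.12] rot [-0.16  0.14 -0.1 ] | tcp [515. 174. 206.] q [0.02 0.35 1.9  0.5  0.86 0.79]
pos [ 0.08 -0.7  -0.03] rot [-0.23  0.09 -0.18] | tcp [535.  -0. 200.] q [-0.12  0.38  1.8  -0.    0.96  1.26]
[535.071  -0.457 199.54 ] [535.   0. 200.]
```

View pics/c10.png

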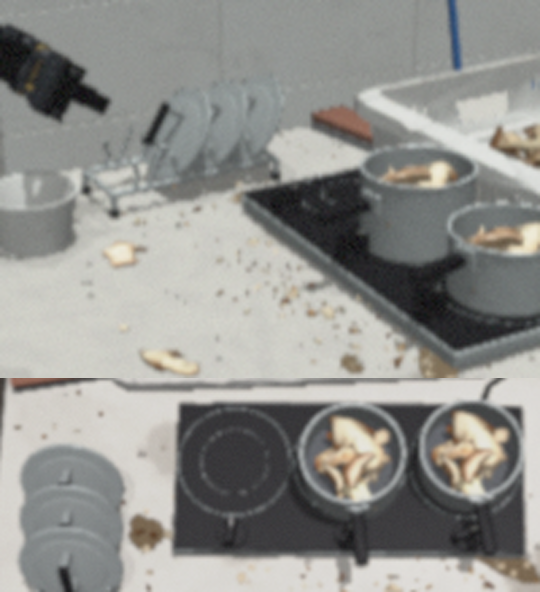

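```bash
cat > pans.py <<'E'
from find import *
def fitring(t,c0,z,r,band=7,thr=None):
    """bright circle of radius r near world c0 at height z, by radial peaks, then least squares"""
    from scipy.optimize import least_squares
    g=cv2.GaussianBlur(cv2.cvtColor(t,cv2.COLOR_RGB2GRAY),(0,0),.6).astype(float);c=np.array(c0,float)
    for it in range(3):
        P=[]
        for a in np.arange(0,2*np.pi,.1):
            d=np.array([np.cos(a),np.sin(a)]);rr=np.arange(r-band,r+band,.7)
            px=np.array([proj("top",[*(c+d*k),z]) for k in rr],np.float32)
            v=cv2.remap(g.astype(np.float32),px[:,:1],px[:,1:],1).ravel();i=v.argmax()
            if 0<i<len(rr)-1 and v[i]-np.median(v)>12:P.append(c+d*rr[i])
        P=np.array(P)
        s=least_squares(lambda x:np.hypot(*(P-x[:2]).T)-x[2],[*c,r],loss="soft_l1",f_scale=2).x;c=s[:2];band=max(band*.7,5)
    return s.round(1),len(P)
E
python3 - <<'E'
from pans import *
t=cv2.imread("pics/top5.png")[:,:,::-1].copy()
print("left ring",fitring(t,(640,170),30,75,12))
print("tall rim",fitring(t,(642.5,18.5),124,64,12));print("low rim",fitring(t,(644,-142),104,64,12))
g=cv2.cvtColor(t,cv2.COLOR_RGB2GRAY)
# front strip / handles: dark columns per row
for r in range(212,236,3): print(r,''.join('%4d'%x for x in g[r,308:330]),'|',''.join('%4d'%x for x in g[r,360:384]))
# hob edges: left/right, top/bottom by line fit of darkness half-crossings
def cross(a,b,n=60):
    pts=np.array([np.array(a)+(np.array(b)-a)*i/n for i in range(n+1)],np.float32)
    v=cv2.remap(g.astype(np.float32),pts[:,:1],pts[:,1:],1).ravel();i=np.abs(np.diff(v)).argmax();h=(v[max(i-4,0)]+v[min(i+5,n)])/2
    return pts[i]
L=[onz("top",*cross((232,y),(248,y)),30) for y in range(170,222,4)];Rr=[onz("top",*cross((386,y),(402,y)),30) for y in range(170,222,4)]
T=[onz("top",*cross((x,155),(x,168)),30) for x in list(range(244,290,4))];
for n,E in(("L",L),("R",Rr)):
    E=np.array(E);k=np.polyfit(E[:,0],E[:,1],1);print(n,"yaw",np.degrees(np.arctan(k[0])),"y at x=640",np.polyval(k,640))
E=np.array(T);k=np.polyfit(E[:,1],E[:,0],1);print("back yaw",-np.degrees(np.arctan(k[0])),"x at y=170",np.polyval(k,170))
E
```

```text
Traceback (most recent call last):
  File "pans.py", line 10, in fitring
    px=np.array([proj("top",[*(c+d*k),z]) for k in rr],np.float32)
                 ~~~~^^^^^^^^^^^^^^^^^^^^
  File "h.py", line 10, in proj
    c=calibration(n);T=c["T"];q=T[:3,:3].T@(np.array(p,float)-T[:3,3])
ValueError: time passes only in moves, steps and waits
```

```bash
sed -i 's/^from cell import \*/from cell import *\nimport functools\n_cal={n:calibration(n) for n in("top","side")}\ncal=_cal.get/; s/c=calibration(n)/c=cal(n)/' h.py
cat > m1.py <<'E'
from pans import *
t=cv2.imread("pics/top5.png")[:,:,::-1].copy()
print("left ring",fitring(t,(640,170),30,75,12))
print("tall rim",fitring(t,(642.5,18.5),124,64,12));print("low rim",fitring(t,(644,-142),104,64,12))
g=cv2.cvtColor(t,cv2.COLOR_RGB2GRAY)
for r in range(212,236,4): print(r,''.join('%4d'%x for x in g[r,308:330]),'|',''.join('%4d'%x for x in g[r,360:384]))
def cross(a,b,n=60):
    pts=np.array([np.array(a)+(np.array(b)-a)*i/n for i in range(n+1)],np.float32)
    v=cv2.remap(g.astype(np.float32),pts[:,:1],pts[:,1:],1).ravel();return pts[np.abs(np.diff(v)).argmax()]
L=[onz("top",*cross((232,y),(248,y)),30) for y in range(170,222,4)];Rr=[onz("top",*cross((386,y),(402,y)),30) for y in range(170,222,4)]
T=[onz("top",*cross((x,155),(x,168)),30) for x in range(244,290,4)]
for n,E in(("L",L),("R",Rr)):
    E=np.array(E);k=np.polyfit(E[:,0],E[:,1],1);print(n,"yaw",np.degrees(np.arctan(k[0])),"y at x=640",np.polyval(k,640))
E=np.array(T);k=np.polyfit(E[:,1],E[:,0],1);print("back yaw",-np.degrees(np.arctan(k[0])),"x at y=170",np.polyval(k,170))
E
python3 m1.py
```

```text
Traceback (most recent call last):
  File "m1.py", line 3, in <module>
    print("left ring",fitring(t,(640,170),30,75,12))
                      ~~~~~~~^^^^^^^^^^^^^^^^^^^^^^
  File "pans.py", line 14, in fitring
    s=least_squares(lambda x:np.hypot(*(P-x[:2]).T)-x[2],[*c,r],loss="soft_l1",f_scale=2).x;c=s[:2];band=max(band*.7,5)
      ~~~~~~~~~~~~~^^^^^^^^^^^^^^^^^^^^^^^^^^^^^^^^^^^^^^^^^^^^^^^^^^^^^^^^^^^^^^^^^^^^^^
  File "pans.py", line 14, in <lambda>
    s=least_squares(lambda x:np.hypot(*(P-x[:2]).T)-x[2],[*c,r],loss="soft_l1",f_scale=2).x;c=s[:2];band=max(band*.7,5)
                                        ~^~~~~~
ValueError: operands could not be broadcast together with shapes (0,) (2,)
```

Run:
```python
from pans import *
t=cv2.imread("pics/top5.png");g=cv2.cvtColor(t,cv2.COLOR_BGR2GRAY)
print(proj("top",(640,170,30)),onz("top",264,187,30))
print(g[187,236:296]); print(g[160:216,264])
```

```text
[264.26064886 188.38927267] [644.36076383 171.00360221]
[185 171 133 104  81  62  57  57  57  57  56  58  69  83  75  60  56  54
  56  57  57  56  54  55  57  56  54  58  56  57  57  57  55  57  55  55
  53  57  56  58  57  61  60  60  57  55  54  58  58  58  56  61  63  73
  83  74  77 123 154 139]
[164 106  80  88  80  61  53  53  55  57  53  60  66  62  57  53  57  57
  56  59  53  53  55  58  56  59  56  56  58  55  57  57  57  56  56  58
  58  60  54  58  54  54  56  57  58  59  57  58  63  77  99  95  77  69
  65  54]
```

```bash
sed -i 's/(640,170),30,75,12/(644,171),30,74,7/' m1.py; sed -i 's/v\[i\]-np.median(v)>12/v[i]-np.median(v)>9/' pans.py; python3 m1.py; python3 -c "
from h import *
for p in((719,171,30),(569,171,30),(644,246,30),(644,96,30)):print(p,proj('top',p).round(1))"
```

```text
(719, 171, 30) [265.2 163.6]
(569, 171, 30) [262.7 211.1]
(644, 246, 30) [239.1 186.4]
(644, 96, 30) [288.8 187.8]Traceback (most recent call last):
  File "m1.py", line 3, in <module>
    print("left ring",fitring(t,(644,171),30,74,7))
                      ~~~~~~~^^^^^^^^^^^^^^^^^^^^^
  File "pans.py", line 14, in fitring
    s=least_squares(lambda x:np.hypot(*(P-x[:2]).T)-x[2],[*c,r],loss="soft_l1",f_scale=2).x;c=s[:2];band=max(band*.7,5)
      ~~~~~~~~~~~~~^^^^^^^^^^^^^^^^^^^^^^^^^^^^^^^^^^^^^^^^^^^^^^^^^^^^^^^^^^^^^^^^^^^^^^
    return func(*args, **kwargs)
    vector_fun = VectorFunction(
        fun_wrapped,
    ...<6 lines>...
        workers=workers
    )
    self._update_fun()
    ~~~~~~~~~~~~~~~~^^
    self.f = self.fun_wrapped(xp_copy(self.x))
             ~~~~~~~~~~~~~~~~^^^^^^^^^^^^^^^^^
    return np.atleast_1d(self.fun(x))
                         ~~~~~~~~^^^
    return self.f(x, *self.args, **self.kwargs)
           ~~~~~~^^^^^^^^^^^^^^^^^^^^^^^^^^^^^^
  File "pans.py", line 14, in <lambda>
    s=least_squares(lambda x:np.hypot(*(P-x[:2]).T)-x[2],[*c,r],loss="soft_l1",f_scale=2).x;c=s[:2];band=max(band*.7,5)
                                        ~^~~~~~
ValueError: operands could not be broadcast together with shapes (0,) (2,)
```

```bash
sed -i 's/v=cv2.remap(g.astype(np.float32),px\[:,:1\],px\[:,1:\],1).ravel()/v=map_coordinates(g,[px[:,1],px[:,0]],order=1)/' pans.py; sed -i 's/^from find import \*/from find import *\nfrom scipy.ndimage import map_coordinates/' pans.py
sed -i 's/v=cv2.remap(g.astype(np.float32),pts\[:,:1\],pts\[:,1:\],1).ravel()/v=map_coordinates(g.astype(float),[pts[:,1],pts[:,0]],order=1)/' m1.py; python3 m1.py
```

```text
Traceback (most recent call last):
  File "m1.py", line 3, in <module>
    print("left ring",fitring(t,(644,171),30,74,7))
                      ~~~~~~~^^^^^^^^^^^^^^^^^^^^^
  File "pans.py", line 15, in fitring
    s=least_squares(lambda x:np.hypot(*(P-x[:2]).T)-x[2],[*c,r],loss="soft_l1",f_scale=2).x;c=s[:2];band=max(band*.7,5)
      ~~~~~~~~~~~~~^^^^^^^^^^^^^^^^^^^^^^^^^^^^^^^^^^^^^^^^^^^^^^^^^^^^^^^^^^^^^^^^^^^^^^
  File "pans.py", line 15, in <lambda>
    s=least_squares(lambda x:np.hypot(*(P-x[:2]).T)-x[2],[*c,r],loss="soft_l1",f_scale=2).x;c=s[:2];band=max(band*.7,5)
                                        ~^~~~~~
ValueError: operands could not be broadcast together with shapes (0,) (2,)
```

```bash
sed -i 's/v\[i\]-np.median(v)>9/v[i]-v.min()>12/' pans.py; sed -i 's/30,74,7)/30,74,10)/' m1.py; python3 m1.py 2>&1 | tail -20
```

```text
left ring (array([645.9, 171.6,  75. ]), 48)
tall rim (array([633.1,  12.7,  63.4]), 35)
low rim (array([ 648.1, -140.3,   64.4]), 38)
212   50  55  57  62  63  65  65  56  47  49  55  53  49  51  57  62  63  64  64  61  59  59 |   63  62  74  85  77  62  57  62  58  64  74  68  50  52  57  56  52  47  53  59  63  63  65  62
216   53  52  52  53  45  42  44  53  49  48  54  55  54  50  45  54  59  62  63  62  59  62 |   62  59  57  58  58  47  42  41  47  62  74  72  59  46  51  57  59  55  51  58  61  62  64  64
220   53  51  54  52  50  44  33  24  25  40  56  58  56  51  49  54  61  62  61  60  59  62 |   43  40  40  50  50  51  44  36  37  27  33  39  47  40  47  56  60  60  52  52  58  61  64  64
224   59  56  44  31  31  27  34  35  39  40  50  58  64  58  54  53  61  61  60  63  61  64 |   60  51  48  50  54  58  56  45  37  36  35  38  43  47  46  48  57  61  62  55  54  59  65  64
228  112 115 111 104 100 100 101 100  94  75  55  56  58  64  62  79 105 120 122 123 124 123 |   91  88  82  82  81  80  77  76  76  77  78  83  86  85  78  66  59  57  61  69  84  92  91  91
232  208 179 152 143 143 144 146 167 184 166 122  91  80  87 109 153 197 217 220 220 221 221 |  219 219 213 189 164 145 144 145 147 163 193 215 214 205 187 165 142 124 116 119 128 139 148 146
L yaw 2.194987974847552 y at x=640 250.41318454857833
R yaw 4.552000346662246 y at x=640 -210.86340189425832
back yaw 2.419128059509622 x at y=170 729.5696459266018
```

Run:
```python
from plan import *
from h import *
import cv2
c=np.array([633.1,12.7])
for u,v in((318.5,212),(319.5,216),(320.2,228),(320.1,232),(320.3,234)):
    w=onz("top",u,v,101);d=c-w;print(w.round(1),"yaw from centre",np.degrees(np.arctan2(d[1],d[0])).round(1),"r",np.hypot(*d).round(1))
s=cv2.imread("pics/side5.png");cv2.imwrite("pics/c11.png",cv2.resize(s[200:300,320:420],(600,600),interpolation=2))
for r in(100,140):
  for a in(6,11): 
    y=np.radians(a);print(r,a,proj("side",(633.1-r*np.cos(y),12.7-r*np.sin(y),103)).round(1), (6*(proj("side",(633.1-r*np.cos(y),12.7-r*np.sin(y),103))-[320,200])).round(0))
```

```text
[551.    3.6] yaw from centre 6.3 r 82.6
[539.3   0.4] yaw from centre 7.5 r 94.6
[504.3  -2.5] yaw from centre 6.7 r 129.7
[492.7  -2.6] yaw from centre 6.2 r 141.2
[486.9  -3.3] yaw from centre 6.2 r 147.0
100 6 [329.8 235.9] [ 59. 215.]
100 11 [331.6 236.8] [ 70. 221.]
140 6 [318.7 238.9] [ -8. 233.]
140 11 [321.2 240.2] [  7. 241.]
```

View pics/c11.png

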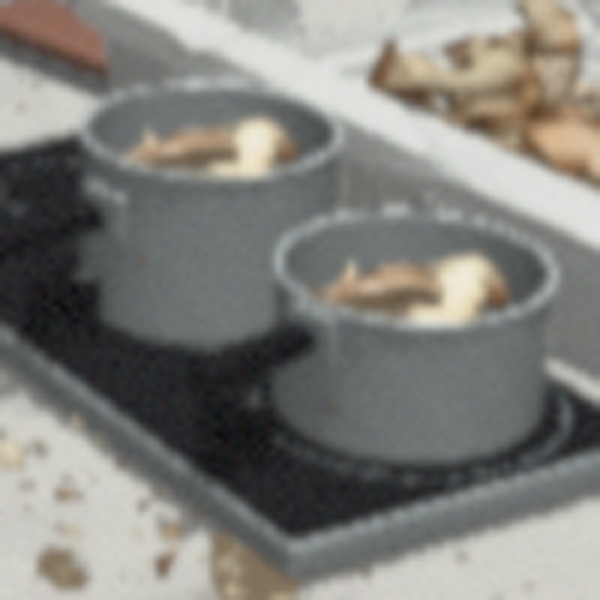

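Run:
```python
from plan import *
(p,q)=cur()
A=(np.array([521.8,0,170]),tool(6.5,90));qa,e=ik(*A,np.array([-.1,.5,1.7,0,.9,1.4]));print(e,qa)
pe=path([q,QM,qa],p);print(pe[0],A[0])
```

```text
1.7204775995897598e-12 [-0.127  0.404  1.859 -0.     0.879  1.331]
pos [0.15 0.33 0.32] rot [ 0.18 -0.03  0.22] | tcp [418. 441. 216.] q [ 0.8   0.46  2.29  3.46  0.76 -1.41]
pos [0.01 0.09 0.21] rot [0.04 0.   0.2 ] | tcp [420. 466. 269.] q [ 0.63  0.35  2.25  2.73  0.65 -1.01]
pos [ 0.01 -0.18  0.05] rot [-0.12 -0.    0.13] | tcp [423. 420. 282.] q [ 0.45  0.25  2.2   2.    0.55 -0.6 ]
pos [ 0.13 -0.16 -0.1 ] rot [-0.02  0.12  0.  ] | tcp [454. 380. 257.] q [ 0.31  0.29  2.11  1.5   0.63 -0.12]
pos [ 0.1  -0.33 -0.15] rot [-0.1   0.15 -0.04] | tcp [481. 296. 219.] q [0.16 0.33 2.03 1.   0.71 0.37]
pos [ 0.1  -0.52 -0.15] rot [-0.16  0.14 -0.12] | tcp [505. 167. 183.] q [0.02 0.37 1.94 0.5  0.8  0.85]
pos [ 0.07 -0.67 -0.05] rot [-0.22  0.09 -0.17] | tcp [522.  -0. 170.] q [-0.13  0.4   1.86 -0.    0.88  1.33]
[522.571  -0.457 169.54 ] [521.8   0.  170. ]
```

Emit:
{"method": "arm_command", "body": {"delta_pos": [[0,0.07,0.09],[0.02,0.13,0.16],[0.06,0.2,0.21],[0.1,0.26,0.27],[0.15,0.33,0.32]], "delta_rot": [[0.04,-0.01,0.04],[0.07,-0.01,0.09],[0.11,-0.02,0.13],[0.14,-0.02,0.18],[0.18,-0.03,0.22]], "claw": [0.3,0.3,0.3,0.3,0.3]}}

```text
t: 29.18
eef_pos: [419.9, 442.4, 216.5]
tcp_rot: [-2.587, -1.047, -0.057]
ft_force: [0.3, 0.9, 0.2]
opening: 0.674
grip_force: 0.0
```

Emit:
{"method": "arm_command", "body": {"delta_pos": [[0,0.02,0.04],[0,0.04,0.08],[0.01,0.05,0.13],[0.01,0.07,0.17],[0.01,0.09,0.21]], "delta_rot": [[0.01,0,0.04],[0.02,0,0.08],[0.02,0,0.12],[0.03,0,0.16],[0.04,0,0.2]], "claw": [0.3,0.3,0.3,0.3,0.3]}}

```text
t: 29.6
eef_pos: [422.7, 464.1, 268.1]
tcp_rot: [-2.465, -1.049, 0.15]
ft_force: [0.6, 0.6, 0.6]
opening: 0.703
grip_force: 0.0
```

Emit:
{"method": "arm_command", "body": {"delta_pos": [[0,-0.04,0.01],[0,-0.07,0.02],[0.01,-0.11,0.03],[0.01,-0.14,0.04],[0.01,-0.18,0.05]], "delta_rot": [[-0.02,0,0.03],[-0.05,0,0.05],[-0.07,0,0.08],[-0.1,0,0.1],[-0.12,0,0.13]], "claw": [0.3,0.3,0.3,0.3,0.3]}}

```text
t: 30.02
eef_pos: [425.4, 418.6, 280.3]
tcp_rot: [-2.8, -0.975, 0.637]
ft_force: [-0.5, 0.3, 0.8]
opening: 0.7
grip_force: 0.0
```

Emit:
{"method": "arm_command", "body": {"delta_pos": [[0.03,-0.03,-0.02],[0.05,-0.06,-0.04],[0.08,-0.1,-0.06],[0.1,-0.13,-0.08],[0.13,-0.16,-0.1]], "delta_rot": [[0,0.02,0],[-0.01,0.05,0],[-0.01,0.07,0],[-0.02,0.1,0],[-0.02,0.12,0]], "claw": [0.3,0.3,0.3,0.3,0.3]}}

```text
t: 30.43
eef_pos: [457.9, 378.5, 255.0]
tcp_rot: [-2.671, -0.799, 0.536]
ft_force: [0.1, -0.3, -0.1]
opening: 0.7
grip_force: 0.0
```

Emit:
{"method": "arm_command", "body": {"delta_pos": [[0.02,-0.07,-0.03],[0.04,-0.13,-0.06],[0.06,-0.2,-0.09],[0.08,-0.26,-0.12],[0.1,-0.33,-0.15]], "delta_rot": [[-0.02,0.03,-0.01],[-0.04,0.06,-0.02],[-0.06,0.09,-0.02],[-0.08,0.12,-0.03],[-0.1,0.15,-0.04]], "claw": [0.3,0.3,0.3,0.3,0.3]}}

```text
t: 30.85
eef_pos: [482.8, 295.4, 217.1]
tcp_rot: [-2.699, -0.516, 0.489]
ft_force: [0.0, 0.2, 0.1]
opening: 0.704
grip_force: 0.0
```

Emit:
{"method": "arm_command", "body": {"delta_pos": [[0.02,-0.1,-0.03],[0.04,-0.21,-0.06],[0.06,-0.31,-0.09],[0.08,-0.42,-0.12],[0.1,-0.52,-0.15]], "delta_rot": [[-0.03,0.03,-0.02],[-0.06,0.06,-0.05],[-0.1,0.08,-0.07],[-0.13,0.11,-0.1],[-0.16,0.14,-0.12]], "claw": [0.3,0.3,0.3,0.3,0.3]}}

```text
t: 31.27
eef_pos: [507.4, 164.7, 179.8]
tcp_rot: [-2.849, -0.212, 0.351]
ft_force: [-0.1, -0.5, -0.3]
opening: 0.701
grip_force: 0.0
```

Emit:
{"method": "arm_command", "body": {"delta_pos": [[0.01,-0.13,-0.01],[0.03,-0.27,-0.02],[0.04,-0.4,-0.03],[0.06,-0.54,-0.04],[0.07,-0.67,-0.05]], "delta_rot": [[-0.04,0.02,-0.03],[-0.09,0.04,-0.07],[-0.13,0.05,-0.1],[-0.18,0.07,-0.14],[-0.22,0.09,-0.17]], "claw": [0.3,0.3,0.3,0.3,0.3]}}

```text
t: 31.68
eef_pos: [525.0, -3.2, 167.8]
tcp_rot: [3.128, 0.005, 0.112]
ft_force: [-0.5, 0.7, 0.2]
opening: 0.699
grip_force: 0.0
```

Run:
```python
from plan import *
from h import *
import cv2
(p,q)=cur();A=(np.array([521.8,0,81]),tool(6.5,90));print(p[0],q,delta(p,A))
s=read_camera("side")[:,:,::-1];o=cv2.imread("pics/side5.png")
cv2.imwrite("pics/side6.png",s)
d=np.abs(s.astype(int)-o).sum(2)
print("rim diff",d[205:260,330:415].mean(), d[210:250,372:412].mean(), d[205:222,340:376].mean())
```

```text
[525.049  -3.216 167.824] [-0.125  0.408  1.855 -0.019  0.879  1.346] [-0.013  0.013 -0.347  0.009 -0.002  0.001]
rim diff 28.117433155080214 25.84 26.825163398692812
```

Emit:
{"method": "arm_command", "body": {"delta_pos": [[-0.013,0.013,-0.1],[-0.013,0.013,-0.2],[-0.013,0.013,-0.3],[-0.013,0.013,-0.347],[-0.013,0.013,-0.347]], "delta_rot": [[0.009,-0.002,0],[0.009,-0.002,0],[0.009,-0.002,0],[0.009,-0.002,0],[0.009,-0.002,0]], "claw": [0.3,0.3,0.3,0.3,0.3]}}

```text
t: 32.15
eef_pos: [520.2, 2.3, 78.4]
tcp_rot: [-3.135, 0.003, 0.116]
ft_force: [0.1, -0.1, 0.5]
opening: 0.7
grip_force: 0.0
```

Emit:
{"method": "arm_command", "body": {"delta_pos": [[0,0,0],[0,0,0],[0,0,0],[0,0,0],[0,0,0]], "delta_rot": [[0,0,0],[0,0,0],[0,0,0],[0,0,0],[0,0,0]], "claw": [0.7,0.7,0.7,0.7,0.7]}}

```text
t: 32.57
eef_pos: [521.7, 2.7, 81.9]
tcp_rot: [-3.137, -0.003, 0.116]
ft_force: [-0.7, 0.2, 0.3]
opening: 0.405
grip_force: 0.0
```

Emit:
{"method": "arm_command", "body": {"delta_pos": [[0,0,0],[0,0,0],[0,0,0],[0,0,0],[0,0,0]], "delta_rot": [[0,0,0],[0,0,0],[0,0,0],[0,0,0],[0,0,0]], "claw": [1,1,1,1,1]}}

```text
t: 32.98
eef_pos: [521.5, 2.5, 81.3]
tcp_rot: [-3.136, -0.002, 0.116]
ft_force: [-0.6, -1.6, 3.5]
opening: 0.189
grip_force: 30.0
```

Run:
```python
from plan import *
from pans import *
(p,q)=cur();print(p[0],q)
t=read_camera("top");s=state();print(s["ft_force"],s["moment"],s["opening"])
cv2.imwrite("pics/top7.png",t[:,:,::-1])
print(fitring(t,(633,13),124,64,10),fitring(t,(648,-140),104,64,10))
```

```text
[521.451   2.545  81.328] [-0.125  0.53   1.945  0.009  0.665  1.323]
[-1.084 -2.737  4.696] [-0.436  0.173 -0.267] 0.18292326361285766
(array([632.4,  11.8,  62.7]), 12) (array([ 648.2, -140.4,   64.3]), 35)
```

Emit:
{"method": "arm_command", "body": {"delta_pos": [[0,0.02,0],[0,0.06,0],[0.005,0.11,0],[0.011,0.17,0],[0.017,0.23,0]], "delta_rot": [[0,0,0],[0,0,-0.004],[0,0,-0.008],[0,0,-0.012],[0,0,-0.017]], "claw": [1,1,1,1,1]}}

```text
t: 33.45
eef_pos: [525.9, 60.3, 81.3]
tcp_rot: [-3.137, -0.002, 0.088]
ft_force: [-1.6, -4.4, 3.7]
opening: 0.188
grip_force: 30.1
```

Emit:
{"method": "arm_command", "body": {"delta_pos": [[0.004,0.06,0],[0.008,0.12,0],[0.012,0.18,0],[0.016,0.24,0],[0.02,0.3,0]], "delta_rot": [[0,0,-0.004],[0,0,-0.008],[0,0,-0.012],[0,0,-0.016],[0,0,-0.02]], "claw": [1,1,1,1,1]}}

```text
t: 33.87
eef_pos: [530.8, 135.5, 81.3]
tcp_rot: [-3.137, -0.002, 0.057]
ft_force: [-0.6, -4.7, 4.1]
opening: 0.193
grip_force: 30.1
```

Emit:
{"method": "arm_command", "body": {"delta_pos": [[0.004,0.05,0],[0.008,0.09,0],[0.012,0.12,0],[0.014,0.136,0],[0.014,0.142,0]], "delta_rot": [[0,0,-0.004],[0,0,-0.008],[0,0,-0.012],[0,0,-0.013],[0,0,-0.013]], "claw": [1,1,1,1,1]}}

```text
t: 34.28
eef_pos: [534.3, 170.9, 81.3]
tcp_rot: [-3.137, -0.002, 0.038]
ft_force: [-1.4, -6.6, 5.5]
opening: 0.188
grip_force: 30.0
```

Run:
```python
from plan import *
from pans import *
(p,q)=cur();print(p[0],q)
t=read_camera("top");s=state();print(s["ft_force"],s["moment"],s["opening"],s["tcp_rot"])
cv2.imwrite("pics/top8.png",t[:,:,::-1])
print(fitring(t,(646,171),124,64,10),fitring(t,(648,-140),104,64,10))
print("mid ring",fitring(t,(651,16.7),30,74,9))
```

```text
[534.261 170.908  81.32 ] [0.19  0.571 1.85  0.007 0.718 1.718]
[ 0.268 -3.688  4.028] [-0.77  -0.097 -0.333] 0.18711249524066229 [-3.137 -0.002  0.038]
(array([646.2, 172. ,  63.6]), 31) (array([ 648.3, -140.4,   64.4]), 39)
mid ring (array([648.6,  17. ,  74.9]), 51)
```

Emit:
{"method": "arm_command", "body": {"delta_pos": [[0,0,0],[0,0,0],[0,0,0],[0,0,0],[0,0,0]], "delta_rot": [[0,0,0],[0,0,0],[0,0,0],[0,0,0],[0,0,0]], "claw": [0.4,0.4,0.4,0.4,0.4]}}

```text
t: 34.75
eef_pos: [534.0, 170.7, 81.0]
tcp_rot: [-3.136, -0.002, 0.038]
ft_force: [-0.1, -0.6, -0.7]
opening: 0.483
grip_force: 0.0
```

Emit:
{"method": "arm_command", "body": {"delta_pos": [[0,0,0],[0,0,0.08],[0,0,0.2],[0,0,0.32],[0,0,0.4]], "delta_rot": [[0,0,0],[0,0,0],[0,0,0],[0,0,0],[0,0,0]], "claw": [0.4,0.4,0.4,0.4,0.4]}}

```text
t: 35.17
eef_pos: [534.5, 170.8, 183.6]
tcp_rot: [-3.136, -0.004, 0.038]
ft_force: [0.1, 0.1, 1.3]
opening: 0.602
grip_force: 0.0
```

Run:
```python
from plan import *
from pans import *
(p,q)=cur();print(p[0],q)
t=read_camera("top")
cv2.imwrite("pics/top9.png",t[:,:,::-1])
print(fitring(t,(646,171),124,64,10),fitring(t,(648,-140),104,64,10),fitring(t,(651,-137.6),30,74,7))
c=np.array([648.3,-140.4])
for u,v in((374.6,212),(375.5,216),(377,228),(378,232)):
    w=onz("top",u,v,95);d=c-w;print(w.round(1),"yaw from centre",np.degrees(np.arctan2(d[1],d[0])).round(1),"r",np.hypot(*d).round(1))
y=np.radians(9);A=(np.array([648.3-112*np.cos(y),-140.4-112*np.sin(y),170]),tool(9,90));print("to",A[0],delta(p,A))
g=cv2.cvtColor(t,cv2.COLOR_RGB2GRAY)
for r in(212,220,228,232,235):print(r,g[r,360:390])
```

```text
[534.522 170.803 183.607] [0.189 0.433 1.757 0.006 0.946 1.719]
(array([638.8, 199. ,  90.1]), 12) (array([ 648.2, -140.3,   64.3]), 39) (array([ 651. , -138. ,   74.8]), 17)
[ 557.  -156.4] yaw from centre 10.0 r 92.7
[ 545.2 -159.1] yaw from centre 10.3 r 104.8
[ 510.1 -163.4] yaw from centre 9.5 r 140.1
[ 498.6 -166.3] yaw from centre 9.8 r 152.0
to [ 537.679 -157.921  170.   ] [ 0.013 -1.315 -0.054 -0.004  0.002  0.076]
212 [68 68 80 93 82 67 62 62 62 74 82 73 54 56 59 63 56 52 61 66 69 66 68 68
 68 69 69 70 67 67]
220 [49 46 49 52 57 55 50 39 37 29 35 43 47 50 49 60 64 64 61 57 62 67 71 67
 70 69 70 69 69 68]
228 [101  93  93  87  84  86  83  85  83  85  86  90  93  90  84  70  66  61
  65  74  90  99 100 100  95  91  93  91  91  87]
232 [231 231 224 207 179 159 154 156 158 176 211 226 227 220 204 180 155 134
 125 128 143 152 158 161 142 122 117 115 117 115]
235 [225 229 226 217 195 178 175 173 167 175 207 224 230 231 230 230 228 222
 213 196 173 156 148 138 127 120 127 148 157 144]
```

Emit:
{"method": "arm_command", "body": {"delta_pos": [[0.0,-0.1,0],[0.0,-0.25,0],[0.006,-0.4,0],[0.006,-0.55,0],[0.006,-0.7,-0.02]], "delta_rot": [[-0.004,0,0.02],[-0.004,0,0.03],[-0.004,0,0.04],[-0.004,0.002,0.06],[-0.004,0.002,0.084]], "claw": [0.3,0.3,0.3,0.3,0.3]}}

```text
t: 35.63
eef_pos: [535.7, -5.9, 176.7]
tcp_rot: [3.141, 0.001, 0.171]
ft_force: [1.4, -0.3, 0.1]
opening: 0.699
grip_force: 0.0
```

Emit:
{"method": "arm_command", "body": {"delta_pos": [[0.003,-0.15,0],[0.006,-0.3,-0.01],[0.007,-0.45,-0.02],[0.007,-0.57,-0.03],[0.007,-0.621,-0.034]], "delta_rot": [[0,0,0],[0,0,0],[0,0,0],[0,0,0],[0,0,0]], "claw": [0.3,0.3,0.3,0.3,0.3]}}

```text
t: 36.05
eef_pos: [537.1, -162.9, 167.1]
tcp_rot: [3.141, 0.002, 0.167]
ft_force: [0.1, 0.8, -0.3]
opening: 0.697
grip_force: 0.0
```

Run:
```python
from plan import *
from pans import *
t=read_camera("top");print(fitring(t,(646,171),124,64,10),fitring(t,(648,-140),104,64,10))
(p,q)=cur();A=(np.array([537.8,-159.4,75]),tool(9.8,90));print(p[0],delta(p,A))
```

```text
(array([645.1, 173.3,  64.6]), 44) (array([ 648.9, -137.3,   61.2]), 15)
[ 537.181 -163.285  166.988] [ 0.002  0.016 -0.368  0.001 -0.001  0.003]
```

Emit:
{"method": "arm_command", "body": {"delta_pos": [[0.002,0.016,-0.1],[0.002,0.016,-0.2],[0.002,0.016,-0.3],[0.002,0.016,-0.362],[0.002,0.016,-0.362]], "delta_rot": [[0,0,0.003],[0,0,0.003],[0,0,0.003],[0,0,0.003],[0,0,0.003]], "claw": [0.3,0.3,0.3,0.3,0.3]}}

```text
t: 36.52
eef_pos: [536.5, -154.0, 74.3]
tcp_rot: [-3.139, 0.006, 0.175]
ft_force: [-0.3, 0.3, -0.0]
opening: 0.699
grip_force: 0.0
```

Emit:
{"method": "arm_command", "body": {"delta_pos": [[0,0,0],[0,0,0],[0,0,0],[0,0,0],[0,0,0]], "delta_rot": [[0,0,0],[0,0,0],[0,0,0],[0,0,0],[0,0,0]], "claw": [0.7,0.7,0.7,0.7,0.7]}}

```text
t: 36.93
eef_pos: [538.2, -155.6, 78.0]
tcp_rot: [3.14, 0.001, 0.174]
ft_force: [-0.2, 0.9, -0.3]
opening: 0.406
grip_force: 0.0
```

Emit:
{"method": "arm_command", "body": {"delta_pos": [[0,0,0],[0,0,0],[0,0,0],[0,0,0],[0,0,0]], "delta_rot": [[0,0,0],[0,0,0],[0,0,0],[0,0,0],[0,0,0]], "claw": [1,1,1,1,1]}}

```text
t: 37.35
eef_pos: [538.1, -155.9, 77.4]
tcp_rot: [3.14, 0.001, 0.174]
ft_force: [-0.6, -2.2, 4.3]
opening: 0.188
grip_force: 30.0
```

Run:
```python
from plan import *
from pans import *
t=read_camera("top");print(fitring(t,(646,171),124,64,10),fitring(t,(648,-140),104,64,10))
(p,q)=cur();s=state();print(p[0],s["ft_force"],s["opening"],s["tcp_rot"],q)
```

```text
(array([645.6, 173.6,  64.6]), 28) (array([ 649. , -139.2,   63.7]), 24)
[ 538.053 -155.844   77.377] [-0.024 -3.106  3.547] 0.18558191138581362 [3.14  0.001 0.174] [-0.399  0.577  1.851 -0.002  0.713  1.   ]
```

Emit:
{"method": "arm_command", "body": {"delta_pos": [[0,0.02,0],[0,0.06,0],[0,0.12,0],[0,0.18,0],[-0.001,0.24,0]], "delta_rot": [[0,0,0],[0,0,-0.007],[0,0,-0.015],[0,0,-0.023],[0,0,-0.032]], "claw": [1,1,1,1,1]}}

```text
t: 37.82
eef_pos: [538.0, -95.5, 77.4]
tcp_rot: [3.14, 0.001, 0.122]
ft_force: [0.2, -4.4, 3.8]
opening: 0.184
grip_force: 30.0
```

Emit:
{"method": "arm_command", "body": {"delta_pos": [[0,0.06,0],[0,0.12,0],[-0.001,0.18,0],[-0.001,0.24,0],[-0.002,0.3,0]], "delta_rot": [[0,0,-0.008],[0,0,-0.016],[0,0,-0.024],[0,0,-0.032],[0,0,-0.04]], "claw": [1,1,1,1,1]}}

```text
t: 38.23
eef_pos: [537.4, -20.2, 77.4]
tcp_rot: [3.14, 0.001, 0.06]
ft_force: [1.5, -4.0, 3.2]
opening: 0.189
grip_force: 30.0
```

Emit:
{"method": "arm_command", "body": {"delta_pos": [[0,0.05,0],[0,0.095,0],[0,0.13,0],[-0.001,0.148,0],[-0.001,0.153,0]], "delta_rot": [[0,0,-0.007],[0,0,-0.013],[0,0,-0.018],[0,0,-0.022],[0,0,-0.022]], "claw": [1,1,1,1,1]}}

```text
t: 38.65
eef_pos: [537.0, 18.1, 77.3]
tcp_rot: [3.141, 0.001, 0.027]
ft_force: [-1.0, -5.7, 5.0]
opening: 0.191
grip_force: 30.0
```

Run:
```python
from plan import *
from pans import *
t=read_camera("top");print(fitring(t,(646,171),124,64,10),fitring(t,(648,17),104,64,10),fitring(t,(651,-138),30,74,9))
(p,q)=cur();s=state();print(p[0],s["ft_force"],s["opening"],s["tcp_rot"],q)
```

```text
(array([645.2, 173.3,  64.7]), 44) (array([651.4,  18.3,  62.2]), 9) (array([ 651.6, -138.3,   74.9]), 42)
[537.005  17.879  77.322] [ 1.595 -1.615  4.781] 0.18630800205241405 [3.141 0.001 0.027] [-0.089  0.554  1.908 -0.002  0.681  1.456]
```

Emit:
{"method": "arm_command", "body": {"delta_pos": [[0,0,0],[0,0,0],[0,0,0],[0,0,0],[0,0,0]], "delta_rot": [[0,0,0],[0,0,0],[0,0,0],[0,0,0],[0,0,0]], "claw": [0.4,0.4,0.4,0.4,0.4]}}

```text
t: 39.12
eef_pos: [536.7, 17.6, 77.0]
tcp_rot: [3.141, 0.002, 0.026]
ft_force: [-0.2, -1.3, 0.4]
opening: 0.481
grip_force: 0.0
```

Emit:
{"method": "arm_command", "body": {"delta_pos": [[0,0,0],[0,0,0.08],[0,0,0.2],[0,0,0.32],[0,0,0.44]], "delta_rot": [[0,0,0],[0,0,0],[0,0,0],[0,0,0],[0,0,0]], "claw": [0.4,0.4,0.4,0.4,0.4]}}

```text
t: 39.53
eef_pos: [536.6, 17.7, 188.3]
tcp_rot: [3.141, 0.003, 0.027]
ft_force: [0.4, -0.5, 0.4]
opening: 0.602
grip_force: 0.0
```

Emit:
{"method": "arm_command", "body": {"delta_pos": [[-0.05,0.1,0.05],[-0.1,0.2,0.05],[-0.15,0.3,0.05],[-0.2,0.4,0.05],[-0.2,0.4,0.05]], "delta_rot": [[0,0,0],[0,0,0],[0,0,0],[0,0,0],[0,0,0]], "claw": [0.4,0.4,0.4,0.4,0.4]}}

```text
t: 39.95
eef_pos: [484.8, 120.5, 199.9]
tcp_rot: [3.141, 0.002, 0.029]
ft_force: [0.2, -0.1, 0.6]
opening: 0.599
grip_force: 0.0
```

Run:
```python
from plan import *
from pans import *
t=read_camera("top");s=read_camera("side");cv2.imwrite("pics/top10.png",t[:,:,::-1]);cv2.imwrite("pics/side10.png",s[:,:,::-1])
print(fitring(t,(646,171),124,64,10),fitring(t,(648,17),104,64,10))
(p,q)=cur();print(p[0],q)
u,v=proj("top",(550.4,-139.9,55));a,b=proj("side",(550.4,-139.9,55));print(u,v,a,b)
g=lambda im,x,y,w:cv2.resize(cv2.convertScaleAbs(im[y-w:y+w,x-w:x+w,::-1],alpha=2.2,beta=-40),(390,390),interpolation=2)
k=np.hstack([g(t,int(u),int(v),14),g(s,int(a),int(b),14)]);w=cv2.resize(t[150:245,230:400,::-1],(340,190),interpolation=2);w2=cv2.resize(s[160:300,200:420,::-1],(298,190),interpolation=2)
bt=np.zeros((190,780,3),np.uint8);bt[:,:340]=w;bt[:,345:643]=w2
cv2.imwrite("pics/c12.png",np.vstack([k,bt]))
```

```text
(array([648.5, 172.7,  62.1]), 21) (array([649.3,  18.7,  63.8]), 42)
[486.67  118.257 199.832] [ 0.107  0.334  1.875 -0.001  0.934  1.65 ]
367.4920619965989 217.68949939591562 360.31418315882775 268.25158520993506
```

View pics/c12.png

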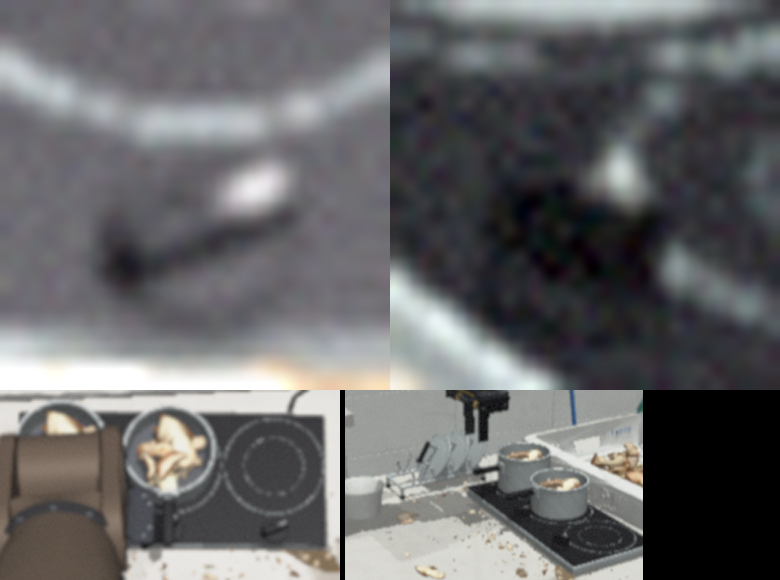

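Run:
```python
from plan import *
from pans import *
t=cv2.imread("pics/top10.png");g=cv2.cvtColor(t,cv2.COLOR_BGR2GRAY)
print(g[206:228,356:380])
sub=g[210:226,357:378]
v,u=np.nonzero(sub<46);P=np.array([onz("top",a+357,b+210,50) for a,b in zip(u,v)]);c=P.mean(0);w,V=np.linalg.eigh(np.cov((P-c).T));d=V[:,1];print("dark",c,w,np.degrees(np.arctan2(d[1],d[0])))
v,u=np.nonzero(g[213:221,364:378]>80);P=np.array([onz("top",a+364,b+213,59) for a,b in zip(u,v)]);m=P.mean(0);w,V=np.linalg.eigh(np.cov((P-m).T));d=V[:,1];print("mark",m,w,np.degrees(np.arctan2(d[1],d[0])),len(u))
# axis from rings
L,M,Rr=np.array([645.9,171.6]),np.array([648.6,17.]),np.array([651.5,-138.2])
yd=(L-Rr)/np.linalg.norm(L-Rr);xd=np.array([yd[1],-yd[0]]);ctr=(L+M+Rr)/3;print("mid",ctr,"yaw",np.degrees(np.arctan2(xd[1],xd[0])))
ax=ctr-155*yd-101*xd;print("axis",ax);dd=m-ax;print("mark dir",np.degrees(np.arctan2(dd[1],dd[0])),np.hypot(*dd))
```

```text
[[ 69  67  65  65  67  66  66  66  68  66  68  65  69  65  68  65  65  68
   65  68  67  67  68  73]
 [ 75  71  65  68  64  67  68  67  64  66  66  67  67  67  67  66  67  68
   66  69  69  70  77  88]
 [ 94  89  79  71  70  68  67  66  64  67  68  64  70  64  67  70  68  69
   72  73  75  83  91 100]
 [105 107  91  83  81  78  71  69  68  70  68  66  68  68  67  70  71  78
   85  85  88  94  97  94]
 [ 94  99  93  95  98  89  83  83  86  83  83  85  84  87  86  86  83  92
  104 102  92  91  84  78]
 [ 77  80  79  87  95  90  91 100 105 103 104 105 104 104 106 100  90  92
   99  95  84  75  72  69]
 [ 69  68  68  71  76  79  86  98  98  98  97 100  96  98  99  96  83  79
   80  77  73  69  69  68]
 [ 66  67  68  66  69  67  72  80  78  77  75  76  76  76  76  75  73  68
   67  68  69  66  68  70]
 [ 68  66  66  69  67  66  67  65  69  68  65  65  63  64  69  79  84  74
   68  66  68  65  68  71]
 [ 68  66  68  69  68  66  66  65  67  63  62  63  66  78  96 108 110  91
   72  67  67  68  68  70]
 [ 69  67  70  67  65  63  64  62  62  59  61  65  75  96 118 125 114  89
   69  69  68  6
[... 662 characters left out ...]
  71  69  72  69  67  65  63
   66  68  70  67  68  66]
 [ 68  69  66  66  64  57  53  54  60  64  67  69  65  66  64  61  62  68
   69  68  71  70  71  72]
 [ 71  69  71  69  70  65  63  60  60  59  61  62  65  62  60  65  67  69
   72  72  73  70  71  72]
 [ 83  83  82  77  77  72  70  67  62  62  60  61  63  64  65  71  77  80
   80  80  84  81  81  83]
 [101  96  93  90  84  81  77  76  75  74  72  72  71  74  78  83  87  91
   93  92  91  97  96  96]]
dark [ 539.625 -124.861] [ 7.265 42.237] 107.31287777748786
mark [ 555.144 -149.956] [ 6.312 17.167] 116.51284121024322 14
mid [648.667  16.8  ] yaw 1.0355759383722425
axis [ 550.485 -140.   ]
mark dir -64.91959515310529 10.992343483555347
```

Emit:
{"method": "arm_command", "body": {"delta_pos": [[0.026,-0.1,0],[0.052,-0.21,0],[0.08,-0.31,0],[0.1,-0.42,0],[0.13,-0.52,0]], "delta_rot": [[0,0,-0.075],[0,0,-0.15],[0,0,-0.225],[0,0,-0.3],[0,0,-0.376]], "claw": [0.4,0.4,0.4,0.4,0.4]}}

```text
t: 40.47
eef_pos: [519.6, -14.9, 199.5]
tcp_rot: [3.141, 0.002, -0.571]
ft_force: [0.9, 0.0, 0.6]
opening: 0.599
grip_force: 0.0
```

Emit:
{"method": "arm_command", "body": {"delta_pos": [[0.025,-0.1,0],[0.05,-0.21,-0.05],[0.075,-0.31,-0.1],[0.1,-0.42,-0.16],[0.125,-0.513,-0.22]], "delta_rot": [[0,0,-0.075],[0,0,-0.15],[0,0,-0.225],[0,0,-0.3],[0,0,-0.376]], "claw": [0.4,0.4,0.4,0.4,0.4]}}

```text
t: 40.88
eef_pos: [550.9, -143.7, 144.0]
tcp_rot: [3.141, 0.001, -1.162]
ft_force: [0.7, 1.3, -0.1]
opening: 0.602
grip_force: 0.0
```

Run:
```python
from plan import *
(p,q)=cur();A=(np.array([550.5,-140,42]),tool(-66,90));print(p[0],q,delta(p,A))
```

```text
[ 550.863 -143.658  143.961] [-0.371  0.495  1.774  0.001  0.874  2.361] [-0.001  0.015 -0.408 -0.001 -0.001  0.006]
```

Emit:
{"method": "arm_command", "body": {"delta_pos": [[-0.001,0.015,-0.1],[-0.001,0.015,-0.2],[-0.001,0.015,-0.3],[-0.001,0.015,-0.37],[-0.001,0.015,-0.405]], "delta_rot": [[0,0,0.006],[0,0,0.006],[0,0,0.006],[0,0,0.006],[0,0,0.006]], "claw": [0.4,0.4,0.4,0.4,0.4]}}

```text
t: 41.3
eef_pos: [549.5, -137.8, 40.9]
tcp_rot: [3.139, 0.004, -1.147]
ft_force: [0.0, 0.7, -0.4]
opening: 0.602
grip_force: 0.0
```

Emit:
{"method": "arm_command", "body": {"delta_pos": [[0,0,0],[0,0,0],[0,0,0],[0,0,0],[0,0,0]], "delta_rot": [[0,0,0],[0,0,0],[0,0,0],[0,0,0],[0,0,0]], "claw": [0.8,0.8,0.8,0.8,0.8]}}

```text
t: 41.72
eef_pos: [550.8, -137.0, 44.4]
tcp_rot: [-3.141, 0.0, -1.145]
ft_force: [0.8, 0.3, -0.7]
opening: 0.306
grip_force: 0.0
```

Emit:
{"method": "arm_command", "body": {"delta_pos": [[0,0,0],[0,0,0],[0,0,0],[0,0,0],[0,0,0]], "delta_rot": [[0,0,0],[0,0,0],[0,0,0],[0,0,0],[0,0,0]], "claw": [1,1,1,1,1]}}

```text
t: 42.13
eef_pos: [548.4, -137.6, 43.9]
tcp_rot: [3.137, 0.003, -1.145]
ft_force: [-13.9, -9.8, 10.2]
opening: 0.114
grip_force: 30.0
```

Run:
```python
from plan import *
from cell import state
(p,q)=cur();s=state();print(p[0],q,s["ft_force"],s["moment"],s["opening"],s["tcp_rot"])
```

```text
[ 548.364 -137.592   43.859] [-0.362  0.636  1.855 -0.002  0.656  2.355] [-13.947  -9.801  10.158] [-1.625  2.439 -0.023] 0.11360218037977943 [ 3.137  0.003 -1.145]
```

Emit:
{"method": "arm_command", "body": {"delta_pos": [[-0.002,-0.006,0],[-0.004,-0.013,0],[-0.006,-0.013,0],[-0.006,-0.013,0],[-0.006,-0.013,0]], "delta_rot": [[0,0,0],[0,0,0],[0,0,0],[0,0,0],[0,0,0]], "claw": [1,1,1,1,1]}}

```text
t: 42.55
eef_pos: [548.2, -138.0, 43.9]
tcp_rot: [3.14, 0.005, -1.145]
ft_force: [-1.6, 14.5, 9.5]
opening: 0.116
grip_force: 30.0
```

Emit:
{"method": "arm_command", "body": {"delta_pos": [[0,0,0],[0,0,0],[0,0,0],[0,0,0],[0,0,0]], "delta_rot": [[0,0,0.03],[0,0,0.06],[0,0,0.1],[0,0,0.13],[0,0,0.16]], "claw": [1,1,1,1,1]}}

```text
t: 42.97
eef_pos: [547.8, -138.2, 43.9]
tcp_rot: [3.141, 0.005, -0.892]
ft_force: [-4.0, 11.7, 10.6]
opening: 0.114
grip_force: 30.0
```

Run:
```python
from plan import *
from cell import state
(p,q)=cur();s=state();print(p[0],q,s["ft_force"],s["moment"],s["opening"],s["tcp_rot"])
```

```text
[ 547.845 -138.237   43.872] [-0.365  0.635  1.857  0.003  0.655  2.095] [-3.971 11.673 10.608] [ 2.385  0.785 -0.051] 0.1140952852133702 [ 3.141  0.005 -0.892]
```

Emit:
{"method": "arm_command", "body": {"delta_pos": [[-0.006,0.008,0],[-0.006,0.008,0],[-0.006,0.008,0],[-0.006,0.008,0],[-0.006,0.008,0]], "delta_rot": [[0,0,0.05],[0,0,0.1],[0,0,0.15],[0,0,0.2],[0,0,0.25]], "claw": [1,1,1,1,1]}}

```text
t: 43.38
eef_pos: [547.3, -138.5, 43.9]
tcp_rot: [3.14, 0.001, -0.497]
ft_force: [-2.8, -5.3, 4.4]
opening: 0.114
grip_force: 30.0
```

Emit:
{"method": "arm_command", "body": {"delta_pos": [[0,0,0],[0,0,0],[0,0,0],[0,0,0],[0,0,0]], "delta_rot": [[0,0,0.05],[0,0,0.1],[0,0,0.15],[0,0,0.2],[0,0,0.25]], "claw": [1,1,1,1,1]}}

```text
t: 43.8
eef_pos: [547.2, -139.1, 43.9]
tcp_rot: [3.14, 0.002, -0.104]
ft_force: [-4.6, -9.2, 4.0]
opening: 0.117
grip_force: 30.0
```

Run:
```python
from plan import *
from cell import state
(p,q)=cur();s=state();print(p[0],q,s["ft_force"],s["moment"],s["opening"],s["tcp_rot"])
```

```text
[ 547.186 -139.095   43.913] [-0.365  0.634  1.86  -0.004  0.649  1.314] [-4.597 -9.197  3.959] [-1.765  0.926 -0.048] 0.11665028582602088 [ 3.14   0.002 -0.104]
```

Emit:
{"method": "arm_command", "body": {"delta_pos": [[0,-0.003,0],[0,-0.004,0],[0,-0.004,0],[0,-0.004,0],[0,-0.004,0]], "delta_rot": [[0,0,0.03],[0,0,0.06],[0,0,0.08],[0,0,0.09],[0,0,0.1]], "claw": [1,1,1,1,1]}}

```text
t: 44.22
eef_pos: [547.2, -139.4, 43.9]
tcp_rot: [3.141, 0.002, 0.049]
ft_force: [-3.5, -2.9, 4.7]
opening: 0.114
grip_force: 30.1
```

Run:
```python
from plan import *
from cell import state
(p,q)=cur();s=state();print(p[0],s["ft_force"],s["moment"],s["opening"],s["tcp_rot"])
```

```text
[ 547.154 -139.43    43.904] [-3.549 -2.889  4.67 ] [-0.679  0.751 -0.437] 0.11422562658961315 [3.141 0.002 0.049]
```

Emit:
{"method": "arm_command", "body": {"delta_pos": [[0,0,0],[0,0,0],[0,0,0],[0,0,0],[0,0,0]], "delta_rot": [[0,0,0.01],[0,0,0.02],[0,0,0.025],[0,0,0.025],[0,0,0.025]], "claw": [1,1,1,1,1]}}

```text
t: 44.63
eef_pos: [547.2, -139.4, 43.9]
tcp_rot: [3.141, 0.002, 0.086]
ft_force: [-2.9, -4.3, 5.7]
opening: 0.113
grip_force: 30.9
```

Run:
```python
from plan import *
from cell import state
(p,q)=cur();s=state();print(p[0],s["ft_force"],s["moment"],s["opening"],s["tcp_rot"])
```

```text
[ 547.176 -139.429   43.883] [-2.895 -4.259  5.686] [-0.644  0.799 -0.65 ] 0.11297390024036068 [3.141 0.002 0.086]
```

Emit:
{"method": "arm_command", "body": {"delta_pos": [[0,0,0],[0,0,0],[0,0,0],[0,0,0],[0,0,0]], "delta_rot": [[0,0,0],[0,0,0],[0,0,0],[0,0,0],[0,0,0]], "claw": [0.5,0.5,0.5,0.5,0.5]}}

```text
t: 45.05
eef_pos: [547.4, -138.9, 43.3]
tcp_rot: [3.141, 0.002, 0.088]
ft_force: [0.1, 0.5, -0.8]
opening: 0.411
grip_force: 0.0
```

Emit:
{"method": "arm_command", "body": {"delta_pos": [[0,0,0],[0,0,0.1],[0,0,0.22],[0,0,0.36],[0,0,0.5]], "delta_rot": [[0,0,0],[0,0,0],[0,0,0],[0,0,0],[0,0,0]], "claw": [0.5,0.5,0.5,0.5,0.5]}}

```text
t: 45.47
eef_pos: [547.0, -138.9, 169.5]
tcp_rot: [3.141, 0.003, 0.088]
ft_force: [0.0, 0.0, 0.1]
opening: 0.498
grip_force: 0.0
```

Emit:
{"method": "arm_command", "body": {"delta_pos": [[-0.05,-0.1,0.1],[-0.12,-0.25,0.2],[-0.2,-0.4,0.3],[-0.25,-0.5,0.3],[-0.3,-0.6,0.3]], "delta_rot": [[0,0,0],[0,0,0],[0,0,0],[0,0,0],[0,0,0]], "claw": [0.5,0.5,0.5,0.5,0.5]}}

```text
t: 45.88
eef_pos: [471.5, -291.5, 245.7]
tcp_rot: [3.138, -0.001, 0.088]
ft_force: [0.4, -0.8, -0.5]
opening: 0.498
grip_force: 0.0
```

Emit:
{"method": "arm_command", "body": {"delta_pos": [[-0.05,-0.1,0],[-0.1,-0.25,0],[-0.15,-0.4,0],[-0.15,-0.5,0],[-0.15,-0.6,0]], "delta_rot": [[0,0,0],[0,0,0],[0,0,0],[0,0,0],[0,0,0]], "claw": [0.5,0.5,0.5,0.5,0.5]}}

```text
t: 46.3
eef_pos: [433.9, -440.9, 243.4]
tcp_rot: [3.141, 0.002, 0.086]
ft_force: [0.5, 0.7, 0.7]
opening: 0.5
grip_force: 0.0
```

Run:
```python
from plan import *
from pans import *
t=read_camera("top");s=read_camera("side");cv2.imwrite("pics/top12.png",t[:,:,::-1]);cv2.imwrite("pics/side12.png",s[:,:,::-1])
print("tall",fitring(t,(646,171),124,64,10),"low",fitring(t,(648.6,18),104,64,10),"right ring",fitring(t,(651,-138),30,74,9))
g=cv2.cvtColor(t,cv2.COLOR_RGB2GRAY);print(g[206:226,360:376])
u,v=proj("top",(550,-140,59));print(u,v)
# handles: dark tip columns at a row beyond the hob front edge
for nm,x,z in(("tall",(500,172),101),("low",(505,16),95)):
    u,v=proj("top",(*x,z));r=int(round(v));c=int(round(u));print(nm,u.round(1),v.round(1));print(g[r-4:r+5:2,c-9:c+10])
o=cv2.imread("pics/top5.png",0);d=np.abs(cv2.GaussianBlur(g,(5,5),0).astype(int)-cv2.GaussianBlur(o,(5,5),0));print("rack lids change",d[185:250,165:222].mean(),"tub",d[295:335,198:240].mean())
```

```text
tall (array([645.2, 173.3,  64.6]), 44) low (array([649.2,  18.9,  64. ]), 46) right ring (array([ 651.6, -138.3,   74.9]), 34)
[[ 70  76  76  79  85  88  91  95  95  95  94  95  96  94  92  89]
 [ 75  80  83  85  91  93  96  98  98  98  97  98  96  93  93  91]
 [ 80  86  90  93  97  99 100 100 100 102  97  98  98  95  95  95]
 [ 89  92  97  99 100 102 102 101 102 100 101 100  98  99  94  94]
 [ 96 100 102 101 105 104 103 102 102 100 102  98  98  98  96  95]
 [101 106 105 106 103 104 103 102 102  99 101  99 100  98  98  98]
 [105 108 107 106 103 104 104 103 102 100 102 101 102 100  96  98]
 [109 106 108 105 106 105 106 104 102 103 102 102 100 100  97  99]
 [110 109 108 107 107 105 103 103 106 101 104 103 101  99  99  98]
 [112 108 109 108 106 105 107 105 103 102 104 102 102 101 100  99]
 [111 113 109 109 109 106 105 106 104 104 101 105 102 101 102 102]
 [114 113 110 110 111 107 105 103 104 103 104 103 102 100 101 101]
 [114 115 111 114 110 109 108 106 106 106 103 104 103 103 103 100]
 [115 113 110 114 112 108 107 107 106 105 105 104 103 105 102 102]
 [115 116 112 113 111 111 109 107 
[... 608 characters left out ...]
13 110 108 106 100 105 113 120 118 110 105 104 105
  105]
 [223 224 225 216 186 161 150 149 148 145 160 186 203 202 194 188 185 187
  185]
 [227 227 227 220 190 162 155 155 153 156 176 206 219 219 219 218 218 219
  220]]
low 313.7 228.1
[[ 63  53  46  40  40  39  44  55  63  65  62  57  56  60  60  60  63  67
   69]
 [ 79  70  64  59  58  58  53  54  53  54  61  70  80  86  87  91  92  91
   92]
 [116 111 109 104 106 107 103  95  92  91 101 113 124 128 131 130 130 131
  132]
 [154 149 150 150 151 161 187 204 207 207 207 208 211 210 209 208 211 210
  210]
 [163 153 154 154 158 176 213 227 230 231 231 231 231 230 231 230 231 231
  231]]
rack lids change 12.903373819163292 tub 32.34702380952381
```

Emit:
{"method": "arm_command", "body": {"delta_pos": [[-0.1,-0.1,0],[-0.2,-0.2,0],[-0.3,-0.3,0],[-0.4,-0.4,0],[-0.5,-0.5,0]], "delta_rot": [[0,0,0],[0,0,0],[0,0,0],[0,0,0],[0,0,0]], "claw": [0.5,0.5,0.5,0.5,0.5]}}

```text
t: 46.82
eef_pos: [309.0, -564.1, 243.4]
tcp_rot: [3.141, 0.002, 0.089]
ft_force: [0.3, 0.0, 0.0]
opening: 0.501
grip_force: 0.0
```

Run:
```python
from pans import *
t=read_camera("top");s=read_camera("side")
g=cv2.cvtColor(t,cv2.COLOR_RGB2GRAY);print(g[204:226,358:378])
ax=np.array([549.,-139.8])
sub=g[212:222,360:376];v,u=np.nonzero(sub>80)
if len(u):
    P=np.array([onz("top",a+360,b+212,59) for a,b in zip(u,v)]);m=P.mean(0);print(m,len(u),np.degrees(np.arctan2(*(m-ax)[::-1])))
print("tall",fitring(t,(646,171),124,64,10),"low",fitring(t,(648.6,18),104,64,10))
o=cv2.imread("pics/top5.png",0);b=lambda x:cv2.GaussianBlur(x,(5,5),0).astype(int)
d=np.abs(b(g)-b(o));print("rack",d[180:250,165:222].mean(),"tub(vs start)",np.abs(b(g)-b(cv2.imread("pics/top0.png",0)))[295:335,198:240].mean())
o=cv2.imread("pics/side5.png",0);gs=cv2.cvtColor(s,cv2.COLOR_RGB2GRAY);d=np.abs(b(gs)-b(o));print("side rack",d[185:240,250:305].mean(),"timer/thermo",d[310:350,285:350].mean())
```

```text
[[ 64  66  68  64  68  66  65  68  68  69  66  68  68  67  67  67  67  68
   66  68]
 [ 64  68  66  67  66  65  65  66  68  68  67  68  66  68  68  66  67  68
   69  70]
 [ 67  67  67  65  68  66  67  68  66  69  68  66  67  67  66  67  66  70
   66  67]
 [ 70  68  68  66  67  67  68  67  69  66  67  69  66  67  68  68  67  66
   70  71]
 [ 80  72  67  67  68  67  65  68  65  65  67  66  70  67  70  69  72  71
   76  83]
 [ 94  87  83  81  71  70  69  67  66  69  69  68  70  71  71  80  86  86
   88  97]
 [ 92  93 100  93  84  86  86  84  84  84  84  85  86  84  84  96 103 102
   93  90]
 [ 77  86  93  93  90 104 106 106 107 110 108 106 106 100  89  91  99  95
   83  79]
 [ 69  72  75  77  86  99 101  95 103 119 119 106 100  97  85  80  79  77
   72  70]
 [ 67  71  69  70  75  77  77  74  85 109 112  94  80  78  73  69  69  70
   71  70]
 [ 70  67  68  67  68  64  59  52  69  96 103  88  69  67  66  69  66  70
   68  70]
 [ 66  67  67  66  65  62  53  44  58  89  95  82  69  66  68  72  68  67
   68  71]
 [ 70  70  70  65  66  64  53  41  54  73  81  74  63  68  71  70  70  70
   71 
[... 317 characters left out ...]
  69  65  67  69
   68  70]
 [ 68  67  62  61  63  68  54  44  48  60  64  61  64  71  68  64  66  69
   70  69]
 [ 69  70  64  59  63  64  52  45  46  53  58  60  62  70  66  64  67  69
   69  72]
 [ 67  70  67  59  59  58  49  41  38  46  49  53  63  65  64  66  68  70
   70  70]
 [ 67  69  68  65  59  56  46  38  28  36  40  48  55  64  65  66  69  72
   69  68]
 [ 72  73  72  68  63  55  52  44  41  40  45  52  56  63  69  72  73  73
   71  71]]
[ 563.37547651 -139.190316  ] 22 2.428538501788383
tall (array([645.2, 173.3,  64.6]), 44) low (array([649.1,  18.9,  64. ]), 46)
rack 14.126315789473685 tub(vs start) 0.2845238095238095
side rack 10.522314049586777 timer/thermo 20.14076923076923
```

Run:
```python
from pans import *
t=read_camera("top");s=read_camera("side")
g=cv2.cvtColor(t,cv2.COLOR_RGB2GRAY);gs=cv2.cvtColor(s,cv2.COLOR_RGB2GRAY)
def tm(new,ref,x0,y0,x1,y1):
    r=cv2.matchTemplate(new[y0-10:y1+10,x0-10:x1+10],ref[y0:y1,x0:x1],cv2.TM_CCOEFF_NORMED);_,v,_,l=cv2.minMaxLoc(r);return l[0]-10,l[1]-10,round(v,3)
print("side lids",[tm(gs,cv2.imread("pics/side5.png",0),*b) for b in((254,188,306,228),(252,192,278,228),(280,188,306,225))])
print("top lids",tm(g,cv2.imread("pics/top5.png",0),168,178,216,215))
k=rk=None
print("lid tops: far lid ellipse check")
print(g[175:250:5,165:222:4])
```

```text
side lids [(0, 0, 0.832), (0, 0, 0.997), (0, 0, 0.692)]
top lids (0, 0, 0.998)
lid tops: far lid ellipse check
[[224 222 222 219 217 223 222 220 223 223 225 227 225 226 226]
 [225 224 223 218 195 173 175 198 206 221 224 224 226 226 220]
 [225 227 167 148 150 155 160 158 149 147 168 221 225 226 214]
 [225 200 146 150 149 151 159 152 152 153 146 144 212 225 225]
 [226 179 150 145 147 146 144 147 150 147 147 146 148 215 226]
 [225 217 148 162 153 149 153 154 167 162 145 143 142 218 228]
 [225 219 145 148 159 156 156 159 158 150 147 142 135 218 225]
 [225 170 146 146 148 151 169 150 151 149 149 145 158 220 181]
 [224 174 145 145 148 143 123 150 149 146 147 147 143 186 116]
 [225 220 152 156 146 148 147 149 149 162 147 145 149 162 108]
 [223 195 146 152 154 151 152 154 157 152 147 148 161 225 166]
 [223 159 149 147 148 151 167 148 149 148 150 146 168 217 225]
 [225 174 147 142 147 118  60 141 149 147 144 145 143 216 225]
 [224 220 145 145 142 136  27 149 143 146 138 145 159 220 225]
 [226 226 212 142 139 141  61  85 135 144 147 121 201 225 225]]
```

```bash
python3 -c "
from cell import *
print(job_done())"
```

```text
the job is handed in; nothing more can be done
None
```

The job is handed in, at about 47 s of the 210 s allowed. Lids a, b and d stand in slots 2, 3 and 4 (lid c was not there). The tall pan is on the left ring and the low pan on the middle ring, each within about 2 mm of centre by camera. The right knob is back at its stop; no verdict came back.

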